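Book out the finished cartons: post the lot tags and build the dispatch stack

ROBOT

A 6-joint arm with a two-finger parallel gripper is mounted at the origin on a cart in front of the work surface, level with it; the furniture and walls round the work are solid. World frame = base frame: x ahead of the robot, y to its left, z up, the work surface at z = 0. Lengths are in m, angles in rad, forces in N, time in s.
With the tool pointing down it reaches from about 0.375 to 0.9 m from the base axis. Payload 3.1 kg.
Tool frame: the origin (TCP) lies on the centre line of the jaws, within the pads' length; the fingertips stand robot.tip_reach ahead of it and the grasp point (between the pads) lies 8 mm behind it (robot.tip_reach is the distance from the TCP to the fingertips, in m); z points along the fingers, y is the line along which they close (so a half turn about z gives the same grasp; the last joint's range is limited). The gripper opens to 87 mm and grips with 3 to 60 N. Pads are 19 mm wide; open, the fingers measure 117 mm over their backs; the gripper's body (75 mm by 190 mm) begins 51 mm behind the grasp point.
Start: joints at [0.527, 0.527, 1.433, -0, 1.181, -0.178], TCP at [0.476, 0.406, 0.234] pointing down, gripper open.
Joint ranges: [-3.08, 3.08], [-0.75, 2.2], [0.22, 2.44], [-1.43, 4.57], [0, 2.65], [-2.85, 2.85]. Speed limits (rad/s): [2.79, 2.79, 3.14, 3.14, 3.14, 3.14].

INTERFACE

Orientations are given as a unit quaternion [x, y, z, w].
In Python, from rig import robot gives the robot as it stands.
- The arm moves only by the tool jog_arm, never from a script. Its argument "motion" is one flat list of numbers, 7 for each row, row after row: the shift along the tool's x, y, z scaled (see below), then the turn, a rotation vector about the tool's x, y, z scaled (see below), then the gripper's target within -1 to 1 (shut at 1, half-way at 0, fully open at -1). In form: [x, y, z, rx, ry, rz, hand, x, y, z, rx, ry, rz, hand, ...]. A call has 1 to 12 rows; each row shifts and turns the commanded pose from where the row before left it, along the tool's axes as they then stand; what a row does not reach is not made up. The controller multiplies each number of a shift by 4 cm and each number of a turn by 4 degrees. A row lasts 1/8 s, in which the tool goes at most 62.5 mm and 10.7 degrees, less where a joint would pass 70% of its speed; a pose out of reach is approached as far as the arm can. A call with a number of a shift or a turn outside -1 to 1 is refused whole. A call with a gripper value outside its range is refused whole. The fingers move at their own pace and stop on an object; "grip_force" is the grip in N (left out, the last holds). Time passes only in rows, so rows that do not move let the fingers close. It gives the time, the measured TCP pose, the force, the opening and the grip force at its end, in the units of the state.
- robot.get_obs(): the state, without advancing time (a new reading comes with each control period).
- robot.camera(name): name is "side" or "top" or "wrist"; returns the picture (384x512x3 uint8, blue, green, red); there is no depth.
- robot.calibration(name): a dict with "fx", "fy", "cx", "cy" (pixels), "R" (3x3) and "t" (3): a world point X has camera coordinates R X + t; the wrist camera has in their place "T_tool_cam" (4x4, takes a point from camera to tool coordinates, whose origin is the TCP and whose axes are the flange's). Camera axes: x right, y down, z forward; pixel columns grow to the right and rows downward; lengths in m; the calibration is good to about 2 mm. A picture is of the moment at which its call begins: read the wrist's pose just before it. calibration takes no time and is no camera call.
- robot.hand_in(): hands the job in; it is judged then, once.
The state is a dict: "time": time; "q": joint angles; "joint_velocities": joint speeds; "joint_torque": joint torques, N m; "position": TCP position; "tool_rot": TCP orientation; "ft_force": force on the tool from outside, world axes, zero at the start; "moment": the same for the moment, N m; "grip_width": finger opening in m; "grip_force": force on a finger pad.
Only numpy, scipy, OpenCV 4.12 (cv2) and the standard library are available. Lean on these libraries where they do the work, as an engineer would, in place of code of your own. Each camera call takes 0.05 s, during which the arm holds its last target. There are 200 camera calls.

TASK

Book out this batch: post every yellow lot tag lying on the bench through the slot of the blue tag returns box, pushing each one right through until it drops inside, and stack the three loose closed cartons squarely on top of the carton that stands on the plywood dispatch board, in one column with the edges flush. Any order will do; the column must stay on its board, and the two bottles must be left standing.

Things in the scene. Friction and masses are not known exactly. Their poses are not given: they have to be found in the camera images.
- tag_1: lot tag, a rigid yellow plastic plate 112 x 64 x 8 mm (x, y, z) with a white paper face, 60 g; lies flat on the bench at the start. Origin: centre of its underside; x along its length, z up through the paper face. Either end may go first. May be absent (two or three are there).
- tag_2: lot tag, a rigid yellow plastic plate 112 x 64 x 8 mm (x, y, z) with a white paper face, 60 g; lies flat on the bench at the start. Origin: centre of its underside; x along its length, z up through the paper face. Either end may go first. May be absent (two or three are there).
- tag_3: lot tag, a rigid yellow plastic plate 112 x 64 x 8 mm (x, y, z) with a white paper face, 60 g; lies flat on the bench at the start. Origin: centre of its underside; x along its length, z up through the paper face. Either end may go first. May be absent (two or three are there).
- tag_box: blue steel tag returns box, fixed; 165 mm deep (x), 110 wide (y), 135 high; origin at the centre of its underside; x points from its front into its depth. Slot in the front face (x = -82.5 mm), 70 mm wide, 13 high. Above its middle a finger notch, 44 mm wide, open to the top, runs 45 mm back so a shut gripper can follow a tag in. Inner floor 48 mm above the bench; clear top behind the notch.
- slot (a point): middle of the slot's sill, on the outer front face, 100 mm above the bench; axes as the box: x straight into the slot, y along it, z up. Front sheet 4 mm thick. Level with the sill a ledge runs 22 mm inward (68 mm wide) and a tongue 30 mm outward (30 mm wide, 4 thick). A tag rests on them until its tail is pushed past the inner end of the ledge (22 mm in); then it drops in.
- board: plywood dispatch board, 84 x 130 x 18 mm (x, y, z), fixed to the bench; origin at the centre of its underside. (Room: an orange coiled air hose, solid, some 90 mm thick, hangs from above to 0.1 m over bench level in front of the bench, 0.25 m ahead of the robot and 0.19 m to its right; swing the arm clear of it.)
- carton_base: closed cardboard carton 120 x 64 x 44 mm (x, y, z), 0.6 kg, standing loose on the board as the foot of the column; origin at the centre of its underside (18 mm above the bench), x along its length.
- carton_1: closed cardboard carton 120 x 64 x 44 mm (x, y, z), about 0.25 kg, loose on the bench, or askew on another loose carton, at the start; origin at the centre of its underside, x along its length (either way round is the same when stacked). Take it across its 64 mm width.
- carton_2: closed cardboard carton 120 x 64 x 44 mm (x, y, z), about 0.25 kg, loose on the bench, or askew on another loose carton, at the start; origin at the centre of its underside, x along its length (either way round is the same when stacked). Take it across its 64 mm width.
- carton_3: closed cardboard carton 120 x 64 x 44 mm (x, y, z), about 0.25 kg, loose on the bench, or askew on another loose carton, at the start; origin at the centre of its underside, x along its length (either way round is the same when stacked). Take it across its 64 mm width.
- thread_lock: small red bottle, 35 mm across, 109 mm high, bystander; origin at the centre of its underside
- spray_oil: yellow bottle with a red cap, 57 mm across, 189 mm high, bystander; origin at the centre of its underside

How it is judged:
At the end, for the whole second after the job is handed in: Every tag lies at rest inside the tag box, below the slot sill; every carton stands level (3.4 deg) in one column on the base carton, centre within 10 mm and turned under 5.7 deg from it; the base carton is level, within 20 mm of the middle of its board. Absent items are passed over (x of tag_1 in the frame of tag_box between -0.035 and 0.045 m and y of tag_1 in the frame of tag_box between -0.04 and 0.04 m and z of tag_1 in the frame of tag_box between 0.04 and 0.094 m and linear speed of each of tag_1, tag_2, tag_3, carton_1, carton_2, carton_3 below 0.02 m/s and x of tag_2 in the frame of tag_box between -0.035 and 0.045 m and y of tag_2 in the frame of tag_box between -0.04 and 0.04 m and z of tag_2 in the frame of tag_box between 0.04 and 0.094 m and x of tag_3 in the frame of tag_box between -0.035 and 0.045 m and y of tag_3 in the frame of tag_box between -0.04 and 0.04 m and z of tag_3 in the frame of tag_box between 0.04 and 0.094 m and horizontal distance between each of carton_1, carton_2, carton_3 and carton_base below 0.01 m and angle between the x axis of each of carton_1, carton_2, carton_3 and the x axis of carton_base, either way round below 0.1 rad and angle between each of carton_1, carton_2, carton_3, carton_base's own z axis and vertical below 0.06 rad and height (world z) of each of carton_1, carton_2, carton_3 above 0.055 m and horizontal distance between carton_base and board below 0.02 m); the robot touches nothing.
It fails at once if the red bottle is knocked over (angle between thread_lock's own z axis and vertical above 0.6 rad).
It fails at once if the yellow bottle is knocked over (angle between spray_oil's own z axis and vertical above 0.6 rad).
Of tag_1, tag_2, tag_3 only 2 to 3 are there at a start; the rules pass over those that are not, and their reading is None.
At some moment in a run one of tag_1, tag_2, tag_3 may be knocked a few centimetres aside while the robot is not near it.
Once in a run the grip may slacken for a moment while it holds something.
It also fails if it takes over 210 s, if anything falls off the work surface, if the arm or the gripper's body presses on something with over 40 N, if the wrist force passes 120 N, or if a joint passes its speed limit or range.

## Working session

There is one attempt and no reset: what is moved stays moved. The work goes in short steps, Python scripts to look and compute and a tool call to move; the robot and the scene stay as the last step left them, time stands still between calls to the robot, and variables do not carry over. Pictures are saved under pics/ and viewed, at most 17 in all, crops included, and the job is handed in when it is done.

Besides the shell and the picture viewer there is one more tool, called by a JSON object that holds its "op" and its "data". jog_arm: Moves the arm, as the interface text tells. Shifts and turns lie within -1 to 1; 1 stands for 4 cm of shift or 4 degrees of turn. Its arguments: {"type":"object","properties":{"motion":{"type":"array","items":{"type":"number"}},"grip_force":{"type":"number"}},"required":["motion"]}

```bash
mkdir -p pics; ls; python3 - <<'E'
from rig import robot
import cv2,numpy as np
o=robot.get_obs();print({k:np.round(v,3).tolist() for k,v in o.items()}, robot.tip_reach)
for n in("top","side","wrist"):
    c=robot.calibration(n);print(n,{k:np.round(v,4).tolist() for k,v in c.items()})
    cv2.imwrite(f"pics/{n}0.png",robot.camera(n))
E
```

```text
pics
{'time': 0.0, 'q': [0.527, 0.528, 1.434, 0.0, 1.181, -0.178], 'joint_velocities': [-0.0, -0.0, -0.001, -0.0, -0.001, -0.0], 'joint_torque': [-0.001, -44.004, -17.659, 0.063, 0.058, -0.0], 'position': [0.475, 0.405, 0.233], 'tool_rot': [0.419, 0.908, -0.001, -0.001], 'ft_force': [0.445, -0.506, -0.179], 'moment': [0.017, -0.038, -0.039], 'grip_force': 0.0, 'grip_width': 0.087} 0.011
top {'fx': 412.326, 'fy': 412.326, 'cx': 252.6251, 'cy': 187.7189, 'R': [[-0.0067, -1.0, -0.0009], [-0.9931, 0.0067, -0.1172], [0.1172, 0.0001, -0.9931]], 't': [0.0879, 0.5104, 1.0186]}
side {'fx': 452.136, 'fy': 452.136, 'cx': 253.6537, 'cy': 195.7762, 'R': [[0.9636, -0.2664, 0.0249], [-0.0917, -0.4163, -0.9046], [0.2513, 0.8693, -0.4256]], 't': [-0.4629, 0.1891, 1.106]}
wrist {'fx': 280.2119, 'fy': 280.2119, 'cx': 255.1679, 'cy': 192.6504, 'T_tool_cam': [[-0.0012, -0.9539, -0.3002, 0.0839], [1.0, -0.0011, -0.0007, 0.0005], [0.0004, -0.3002, 0.9539, -0.1514], [0.0, 0.0, 0.0, 1.0]]}
```

View pics/top0.png

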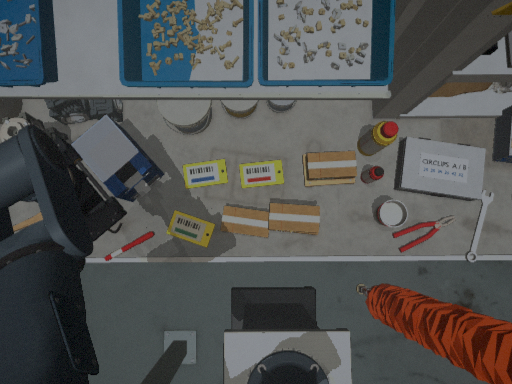

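View pics/side0.png

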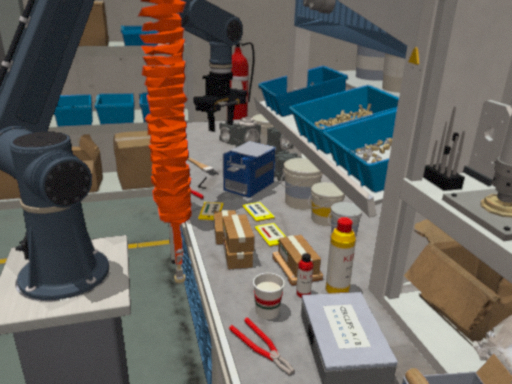

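```bash
cat > h.py <<'E'
from rig import robot
import cv2,numpy as np
from scipy.spatial.transform import Rotation as Ro
def cam(n):
    o=robot.get_obs();c=robot.calibration(n);im=robot.camera(n)
    K=np.array([[c['fx'],0,c['cx']],[0,c['fy'],c['cy']],[0,0,1]])
    if n=='wrist':
        T=np.eye(4);T[:3,:3]=Ro.from_quat(o['tool_rot']).as_matrix();T[:3,3]=o['position'];T=T@c['T_tool_cam']
        R=T[:3,:3];C=T[:3,3]
    else: R=np.array(c['R']).T;C=-R@np.array(c['t'])
    return im,K,R,C
def cast(px,z,K,R,C):
    px=np.atleast_2d(np.array(px,float));d=np.c_[px,np.ones(len(px))]@np.linalg.inv(K).T@R.T
    return C+d*((z-C[2])/d[:,2])[:,None]
def proj(X,K,R,C):
    p=(np.atleast_2d(X)-C)@R@K.T;return p[:,:2]/p[:,2:]
def rects(mask,z,K,R,C,amin=100):
    "min-area rectangles of the mask's blobs, on plane z: centre, long, short, yaw deg, pixel"
    out=[]
    for c in cv2.findContours(mask,cv2.RETR_EXTERNAL,cv2.CHAIN_APPROX_NONE)[0]:
        if cv2.contourArea(c)<amin: continue
        P=cast(c[:,0],z,K,R,C)[:,:2].astype(np.float32)
        b=cv2.boxPoints(cv2.minAreaRect(P*1000))/1000;e=[b[1]-b[0],b[2]-b[1]];e.sort(key=lambda v:-np.hypot(*v))
        yaw=(np.degrees(np.arctan2(e[0][1],e[0][0]))+90)%180-90
        out.append((b.mean(0).round(4).tolist(),round(float(np.hypot(*e[0])),4),round(float(np.hypot(*e[1])),4),round(float(yaw),1),c[:,0].mean(0).round().tolist()))
    return out
def yellow(im):
    h=cv2.cvtColor(im,cv2.COLOR_BGR2HSV);m=cv2.inRange(h,(22,120,90),(38,255,255))
    return cv2.morphologyEx(m,cv2.MORPH_CLOSE,np.ones((3,3)))
def brown(im):
    h=cv2.cvtColor(im,cv2.COLOR_BGR2HSV);return cv2.inRange(h,(8,70,50),(20,200,255))
E
python3 - <<'E'
from h import *
im,K,R,C=cam('top');print(C)
for r in rects(yellow(im),.008,K,R,C,60):print('Y',r)
b=cv2.morphologyEx(brown(im),cv2.MORPH_CLOSE,np.ones((9,9)))
b[:100]=0;b[260:]=0
for z in(.044,.062,.088):
  for r in rects(b,z,K,R,C,200):print(z,r)
cv2.imwrite('pics/top_c.png',cv2.resize(im[100:265,60:400],None,fx=2.3,fy=2.3,interpolation=cv2.INTER_CUBIC))
E
```

```text
[0.38810155 0.08438004 1.07143149]
Y ([0.4099999964237213, 0.2451999932527542], 0.1115, 0.0634, 70.4, [190.0, 228.0])
Y ([0.5509999990463257, 0.06199999898672104], 0.1111, 0.0629, -84.0, [261.0, 174.0])
Y ([0.5521000027656555, 0.20890000462532043], 0.1111, 0.0634, -81.9, [205.0, 173.0])
Y ([0.6538000106811523, -0.2590999901294708], 0.0603, 0.0485, 38.2, [382.0, 134.0])
0.044 ([0.4284000098705292, 0.04259999841451645], 0.2466, 0.0843, 89.6, [271.0, 219.0])
0.044 ([0.5638999938964844, -0.12970000505447388], 0.1868, 0.1045, -74.4, [339.0, 164.0])
0.044 ([0.6432999968528748, -0.24300000071525574], 0.0692, 0.049, 7.8, [381.0, 134.0])
0.062 ([0.427700012922287, 0.04340000078082085], 0.2422, 0.0829, 89.6, [271.0, 219.0])
0.062 ([0.5608000159263611, -0.12600000202655792], 0.1835, 0.1027, -74.4, [339.0, 164.0])
0.062 ([0.6388000249862671, -0.23729999363422394], 0.068, 0.0481, 7.8, [381.0, 134.0])
0.088 ([0.42669999599456787, 0.04439999908208847], 0.236, 0.0807, 89.6, [271.0, 219.0])
0.088 ([0.5562999844551086, -0.12060000002384186], 0.1788, 0.1, -74.4, [339.0, 164.0])
0.088 ([0.6323999762535095, -0.2290000021457672], 0.0663, 0.0469, 7.8, [381.0, 134.0])
```

View pics/wrist0.png

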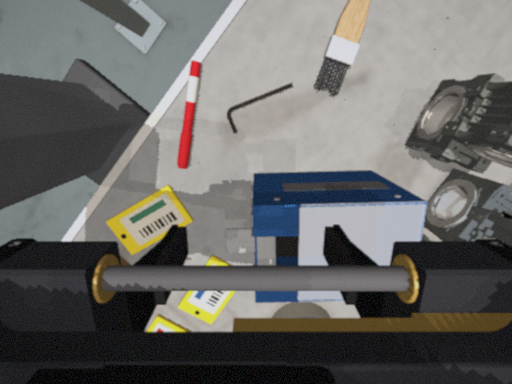

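View pics/top_c.png

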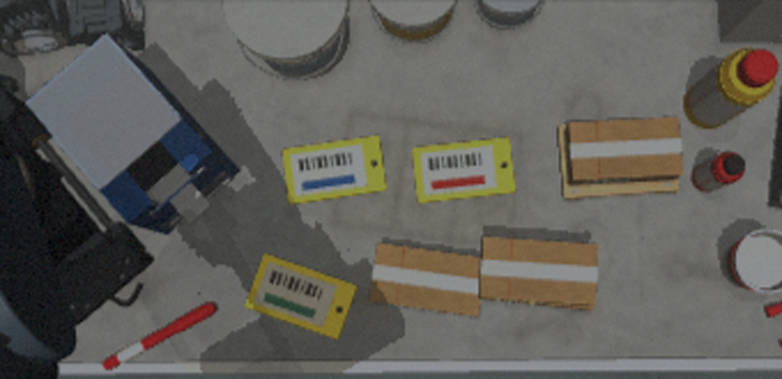

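Three tags, with one carton plus a stacked pair, and base on the board at top px (332,167). Tag returns box front faces lower right in the top view (tongue about px (140,185)). I'll swing the tool so its x points into the box and look from in front of the slot.

{"op": "jog_arm", "data": {"motion": [0, 0, 0, 0, 0, 1, -1, 0, 0, 0, 0, 0, 1, -1, 0, 0, 0, 0, 0, 1, -1, 0, 0, 0, 0, 0, 1, -1, 0, 0, 0, 0, 0, 1, -1, 0, 0, 0, 0, 0, 1, -1, 0, 0, 0, 0, 0, 1, -1, 0, 0, 0, 0, 0, 1, -1, 0, 0, 0, 0, 0, 1, -1, 0, 0, 0, 0, 0, 1, -1, 0, 0, 0, 0, 0, 1, -1, 0, 0, 0, 0, 0, 1, -1]}}

```text
time: 1.7
position: [0.4754, 0.4054, 0.2333]
tool_rot: [0.753, 0.658, -0.0, -0.0]
ft_force: [-0.4, -0.2, -0.2]
grip_width: 0.0869
grip_force: 0.0
```

{"op": "jog_arm", "data": {"motion": [0, 0, 0, 0, 0, 1, -1, 0, 0, 0, 0, 0, 1, -1, 0, 0, 0, 0, 0, 1, -1, 0, 0, 0, 0, 0, 1, -1, 0, 0, 0, 0, 0, 1, -1, 0, 0, 0, 0, 0, 1, -1, 0, 0, 0, 0, 0, 1, -1, 0, 0, 0, 0, 0, 1, -1, 0, 0, 0, 0, 0, 1, -1, 0, 0, 0, 0, 0, 0.4, -1]}}

```text
time: 2.95
position: [0.4754, 0.4054, 0.2333]
tool_rot: [0.925, 0.381, -0.0, 0.0]
ft_force: [0.6, 0.0, -0.1]
grip_width: 0.0874
grip_force: 0.0
```

{"op": "jog_arm", "data": {"motion": [-1, 0.3, 0, 0, 0, 0, -1, -1, 0.4, 0, 0, 0, 0, -1, -1, 0.4, 0, 0, 0, 0, -1, -1, 0.4, 0, 0, 0, 0, -1, -0.2, 0, 0, 0, 0, 0, -1, 0, 0, 0, 0, 0, 0, -1, 0, 0, 0, 0, 0, 0, -1]}}

```text
time: 3.82
position: [0.3999, 0.2455, 0.2338]
tool_rot: [0.924, 0.382, 0.001, -0.0]
ft_force: [-0.0, 0.1, 0.6]
grip_width: 0.0868
grip_force: 0.0
```

```bash
python3 - <<'E'
from h import *
im,K,R,C=cam('wrist');cv2.imwrite('pics/w1.png',im)
np.savez('w1.npz',K=K,R=R,C=C)
im,K,R,C=cam('top');cv2.imwrite('pics/top1.png',im)
for r in rects(yellow(im),.008,K,R,C,60):print('Y',r)
im=im[120:280,50:280]
E
```

```text
Y ([0.40209999680519104, 0.2232999950647354], 0.0655, 0.0627, 71.3, [201.0, 235.0])
Y ([0.5509999990463257, 0.062199998646974564], 0.1108, 0.0629, -84.0, [261.0, 174.0])
Y ([0.551800012588501, 0.20880000293254852], 0.111, 0.0639, -81.9, [206.0, 172.0])
Y ([0.6532999873161316, -0.258899986743927], 0.06, 0.0509, 40.4, [383.0, 134.0])
```

View pics/w1.png

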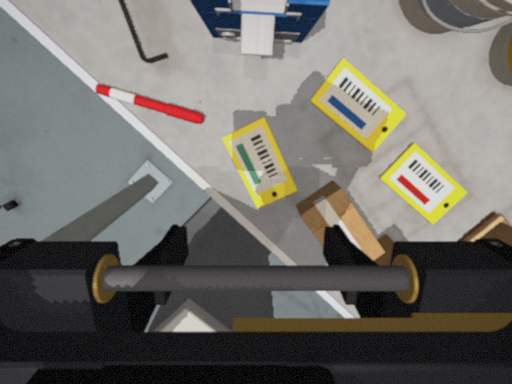

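The box's tongue is at (257,40), box cut off at the top. Move 10 cm nearer to see slot and notch fully.

{"op": "jog_arm", "data": {"motion": [1, 0, 0, 0, 0, 0, -1, 1, 0, 0, 0, 0, 0, -1, 0.5, 0, 0, 0, 0, 0, -1, 0, 0, 0, 0, 0, 0, -1, 0, 0, 0, 0, 0, 0, -1]}}

```text
time: 4.55
position: [0.4687, 0.3147, 0.233]
tool_rot: [0.924, 0.382, -0.001, 0.0]
ft_force: [-0.6, 0.2, 0.5]
grip_width: 0.0869
grip_force: 0.0
```

```bash
python3 - <<'E'
from h import *
im,K,R,C=cam('wrist');cv2.imwrite('pics/w2.png',im)
np.savez('w2.npz',K=K,R=R,C=C);print(C)
cv2.imwrite('pics/w2c.png',cv2.resize(im[0:210,130:380],None,fx=2.8,fy=2.8,interpolation=cv2.INTER_CUBIC))
for r in rects(yellow(im),.008,K,R,C,60):print('Y',r)
E
```

```text
[0.5267071  0.37453411 0.38421653]
Y ([0.5473999977111816, 0.08060000091791153], 0.0796, 0.0629, -84.3, [402.0, 232.0])
Y ([0.4081999957561493, 0.24539999663829803], 0.1131, 0.0637, 70.4, [260.0, 227.0])
Y ([0.5503000020980835, 0.20980000495910645], 0.1118, 0.0636, -82.0, [350.0, 178.0])
Y ([0.7218999862670898, 0.09149999916553497], 0.0412, 0.0131, 60.2, [507.0, 150.0])
Y ([0.7143999934196472, 0.11270000040531158], 0.0253, 0.0156, 44.8, [494.0, 143.0])
```

View pics/w2c.png

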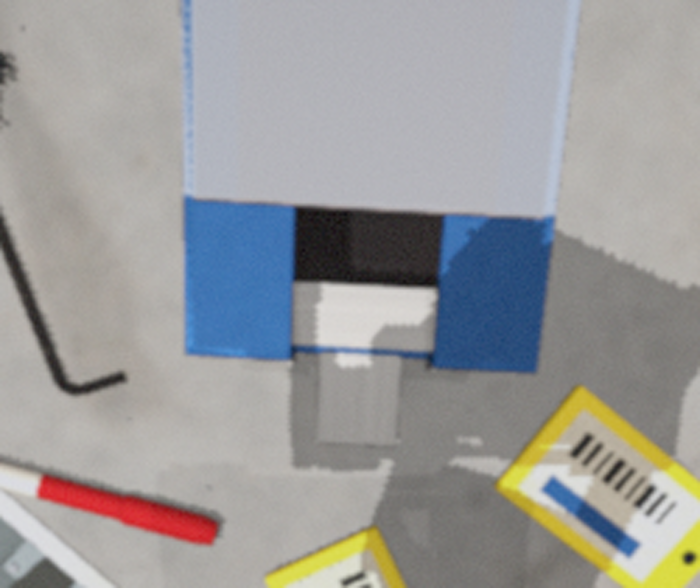

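The crop shows the front top edge (186,354)-(537,372), blue plate corners, notch, and tongue tip (318,442)-(400,445).

```bash
python3 - <<'E'
from h import *
d=np.load('w2.npz');K,R,C=d['K'],d['R'],d['C']
f=lambda p,z:cast((np.array(p,float)+.5)/2.8-.5+[130,0],z,K,R,C)[:,:2]
A=f([(186,354),(537,372),(553,217),(185,198)],.135);B=f([(318,442),(400,445)],.1);N=f([(293,357),(434,367),(442,213),(295,206)],.135)
L=f([(293,282),(438,288)],.1)
print(A.round(4),B.round(4),N.round(4),L.round(4))
dst=np.linalg.norm
print('front w',dst(A[1]-A[0]),'depth',dst(A[3]-A[0]),dst(A[2]-A[1]),'tongue w',dst(B[1]-B[0]))
v=A[0]-A[1];print('box y yaw',np.degrees(np.arctan2(*v[::-1])), 'tongue',np.degrees(np.arctan2(*(B[0]-B[1])[::-1])),'back',np.degrees(np.arctan2(*(A[3]-A[2])[::-1])))
yb=np.degrees(np.arctan2(*v[::-1]))-90
u=np.array([np.cos(np.radians(yb)),np.sin(np.radians(yb))])
m=A[:2].mean(0);t=B.mean(0)
print('box yaw',yb,'front mid',m,'tongue tip +30mm',t+u*.03,'notch mid',N[:2].mean(0))
w=np.array([-u[1],u[0]]);
for P in(A,B,N,L):print(((P-m)@np.c_[u,w]).round(4).tolist())
E
```

```text
[[0.478  0.3979]
 [0.5511 0.3166]
 [0.584  0.3472]
 [0.5114 0.4275]] [[0.4815 0.3463]
 [0.5019 0.3243]] [[0.5007 0.3738]
 [0.5295 0.3405]
 [0.5616 0.3712]
 [0.5325 0.4032]] [[0.5153 0.391 ]
 [0.5492 0.3542]]
front w 0.10929007614588107 depth 0.044614285295869194 0.04490821145564545 tongue w 0.030004339887051517
box y yaw 131.94042436533883 tongue 132.6916759422978 back 132.09331233159992
box yaw 41.94042436533883 front mid [0.51453379 0.35727812] tongue tip +30mm [0.51399458 0.3553311 ] notch mid [0.51508205 0.35716779]
[[-0.0, 0.0546], [-0.0, -0.0546], [0.0449, -0.0539], [0.0446, 0.0544]]
[[-0.0319, 0.0139], [-0.0315, -0.0161]]
[[0.0008, 0.0215], [-0.0001, -0.0224], [0.0443, -0.0211], [0.0441, 0.0221]]
[[0.0232, 0.0246], [0.0237, -0.0254]]
```

{"op": "jog_arm", "data": {"motion": [0, 0, 0.3, 0, 0, -0.91, -1, 0, 0, 0.3, 0, 0, -0.91, -1, 0, 0, 0.3, 0, 0, -0.91, -1, 0, 0, 0.3, 0, 0, -0.91, -1, 0, 0, 0.3, 0, 0, -0.91, -1, 0, 0, 0.3, 0, 0, -0.91, -1, 0, 0, 0.3, 0, 0, -0.91, -1, -0.92, -0.27, 0.7, 0, 0, 0, -1, -0.92, -0.27, 0.7, 0, 0, 0, -1, -0.92, -0.27, 0.7, 0, 0, 0, -1, 0, 0, 0, 0, 0, 0, -1, 0, 0, 0, 0, 0, 0, -1]}}

```text
time: 6.1
position: [0.4031, 0.2221, 0.0661]
tool_rot: [0.818, 0.576, 0.001, 0.0]
ft_force: [1.1, 0.3, 0.3]
grip_width: 0.0867
grip_force: 0.0
```

```bash
cat >> h.py <<'E'
def need(x,y,z,yaw):
    "units to go: first the turn rz, then the shift in the axes after the turn (tool down, tool x at yaw deg)"
    o=robot.get_obs();M=Ro.from_quat(o['tool_rot']).as_matrix();cur=np.degrees(np.arctan2(M[1,0],M[0,0]))
    d=(yaw-cur+180)%360-180;G=Ro.from_euler('z',yaw,degrees=True).as_matrix()@np.diag([1,-1,-1])
    s=G.T@(np.array([x,y,z])-o['position'])/.04
    print('yaw',cur.round(2),'pos',np.round(o['position'],4),'| rz',round(-d/4,2),'shift',s.round(2),'tilt',np.round(np.degrees(M[:2,2]),2),'w',round(o['grip_width'],4))
E
python3 -c "
from h import *
need(.4010,.2217,.0125,70.4)"
```

```text
yaw 70.29 pos [0.4031 0.2221 0.0661] | rz -0.03 shift [-0.03 -0.05  1.34] tilt [0.12 0.04] w 0.0867
```

Descend and grip, then lift and look.

{"op": "jog_arm", "data": {"motion": [-0.03, -0.05, 0.7, 0, 0, 0, -1, 0, 0, 0.62, 0, 0, 0, -1, 0, 0, 0, 0, 0, 0, -1, 0, 0, 0, 0, 0, 0, 0.6, 0, 0, 0, 0, 0, 0, 0.9, 0, 0, 0, 0, 0, 0, 0.9, 0, 0, 0, 0, 0, 0, 0.9, 0, 0, 0, 0, 0, 0, 0.9], "grip_force": 30}}

```text
time: 7.1
position: [0.4, 0.2217, 0.0132]
tool_rot: [0.818, 0.576, 0.001, 0.0]
ft_force: [-0.8, 1.3, 4.8]
grip_width: 0.0633
grip_force: 30.0
```

{"op": "jog_arm", "data": {"motion": [0, 0, -0.5, 0, 0, 0, 0.9, 0, 0, -1, 0, 0, 0, 0.9, 0, 0, -1, 0, 0, 0, 0.9, 0, 0, -0.8, 0, 0, 0, 0.9]}}

```text
time: 7.6
position: [0.3994, 0.2213, 0.1459]
tool_rot: [0.817, 0.576, -0.0, 0.0]
ft_force: [0.2, 0.5, -0.4]
grip_width: 0.0638
grip_force: 30.0
```

```bash
python3 -c "
from h import *
im,K,R,C=cam('wrist');cv2.imwrite('pics/w3.png',im)
need(.5142-.0743*.075/.1,.3565-.067*.075/.1,.125,42.1)"
```

```text
yaw 70.35 pos [0.4014 0.2221 0.149 ] | rz 7.06 shift [ 2.47 -0.61  0.6 ] tilt [0.36 0.09] w 0.0636
```

View pics/w3.png

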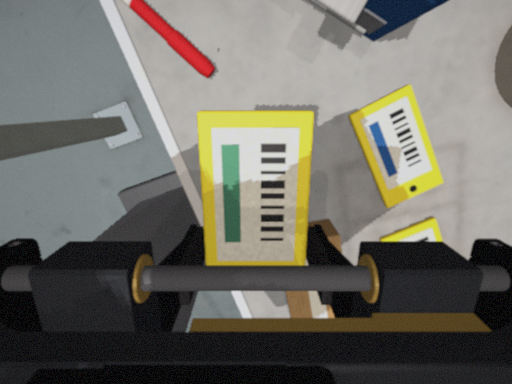

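Tag held squarely between fingers: head edge at row 110, cols 198–313. Measure its pose in the tool and turn toward the slot.

{"op": "jog_arm", "data": {"motion": [0, 0, 0, 0, 0, 0.88, 0.9, 0, 0, 0, 0, 0, 0.88, 0.9, 0, 0, 0, 0, 0, 0.88, 0.9, 0, 0, 0, 0, 0, 0.88, 0.9, 0, 0, 0, 0, 0, 0.88, 0.9, 0, 0, 0, 0, 0, 0.88, 0.9, 0, 0, 0, 0, 0, 0.88, 0.9, 0, 0, 0, 0, 0, 0.9, 0.9, 0.3, -0.2, 0, 0, 0, 0, 0.9, 0.3, -0.4, 0, 0, 0, 0, 0.9, 0, 0, 0, 0, 0, 0, 0.9, 0, 0, 0, 0, 0, 0, 0.9]}}

```text
time: 9.15
position: [0.4012, 0.2555, 0.1445]
tool_rot: [0.933, 0.36, -0.0, 0.0]
ft_force: [0.5, -0.2, -0.0]
grip_width: 0.0636
grip_force: 30.0
```

```bash
cat >> h.py <<'E'
def held(im):
    "held tag in the tool frame: widths of the tag's outline at rows, and the head edge"
    c=robot.calibration('wrist');K=np.array([[c['fx'],0,c['cx']],[0,c['fy'],c['cy']],[0,0,1]]);T=np.array(c['T_tool_cam'])
    m=yellow(im);cs=cv2.findContours(m,cv2.RETR_EXTERNAL,cv2.CHAIN_APPROX_NONE)[0]
    cs=[k for k in cs if cv2.boundingRect(k)[2]>90 and abs(k[:,0,0].mean()-255)<40];k=max(cs,key=cv2.contourArea);f=np.zeros_like(m);cv2.drawContours(f,[k],-1,255,-1)
    y0=k[:,0,1].min();print('head row',y0)
    for r in(y0+6,y0+40,y0+75,y0+110):
        x=np.flatnonzero(f[r]); 
        if not len(x): continue
        w=x[-1]-x[0]+1;dep=K[0,0]*.064/w  # both edges at same depth
        p=T@np.r_[dep*np.linalg.inv(K)@[(x[0]+x[-1])/2,r,1],1];print('row',r,'cols',x[0],x[-1],'tool xyz mm of top face',(p[:3]*1000).round(1))
    e=f[y0:y0+5,:];cols=np.flatnonzero(f[y0+5]);L,Rr=cols[0]+8,cols[-1]-8
    t=lambda c:y0+np.argmax(f[y0:,c]>0);print('head edge rows L,R',t(L),t(Rr),'cols',L,Rr)
E
python3 -c "
from h import *
im,K,R,C=cam('wrist');cv2.imwrite('pics/w4.png',im)
held(cv2.imread('pics/w3.png'));held(im)
need(.5142-.0743*.075/.1,.3565-.067*.075/.1,.125,42.1)
cv2.imwrite('pics/w4c.png',cv2.resize(im[0:280,120:400],None,fx=2.1,fy=2.1))"
```

```text
head row 110
row 116 cols 197 313 tool xyz mm of top face [77.2 -1.3  7.4]
row 150 cols 199 311 tool xyz mm of top face [58.6 -1.3  7.3]
row 185 cols 201 309 tool xyz mm of top face [38.1 -1.4  7. ]
row 220 cols 204 307 tool xyz mm of top face [15.4 -1.1  8.2]
head edge rows L,R 111 110 cols 205 305
head row 110
row 116 cols 197 313 tool xyz mm of top face [77.2 -1.3  7.4]
row 150 cols 199 311 tool xyz mm of top face [58.6 -1.3  7.3]
row 185 cols 201 309 tool xyz mm of top face [38.1 -1.4  7. ]
row 220 cols 204 307 tool xyz mm of top face [15.4 -1.1  8.2]
head edge rows L,R 111 111 cols 205 305
yaw 42.13 pos [0.4012 0.2552 0.1445] | rz 0.01 shift [1.92 0.01 0.49] tilt [-0.04 -0.02] w 0.0632
```

View pics/w4c.png

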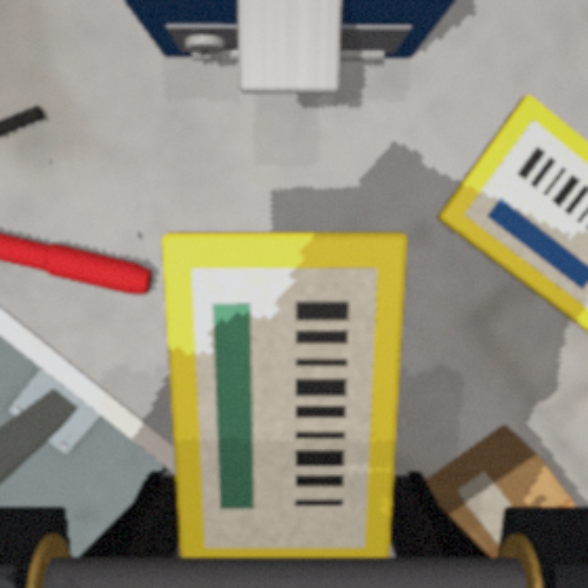

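Tag level and square; tongue mid reads ~+3 mm in tool y from the tag's line. Close in to just before the tongue and compare directly.

{"op": "jog_arm", "data": {"motion": [0.55, 0.05, 0.35, 0, 0, 0, 0.9, 0, 0, 0.35, 0, 0, 0, 0.9, 0, 0, 0, 0, 0, 0, 0.9, 0, 0, 0, 0, 0, 0, 0.9]}}

```text
time: 9.7
position: [0.4182, 0.2681, 0.1166]
tool_rot: [0.933, 0.359, -0.001, 0.0]
ft_force: [0.4, -1.3, -0.5]
grip_width: 0.0636
grip_force: 30.0
```

```bash
python3 -c "
from h import *
im,K,R,C=cam('wrist');held(im);np.savez('w5.npz',K=K,R=R,C=C)
need(.5142,.3565,.1165,42.1)
cv2.imwrite('pics/w5c.png',cv2.resize(im[0:180,160:360],None,fx=3.2,fy=3.2,interpolation=cv2.INTER_CUBIC))"
```

```text
head row 110
row 116 cols 197 313 tool xyz mm of top face [77.2 -1.3  7.4]
row 150 cols 199 311 tool xyz mm of top face [58.6 -1.3  7.3]
row 185 cols 201 309 tool xyz mm of top face [38.1 -1.4  7. ]
row 220 cols 203 307 tool xyz mm of top face [16.  -1.4  6.7]
head edge rows L,R 111 111 cols 205 305
yaw 42.08 pos [0.4185 0.2682 0.1169] | rz -0.01 shift [ 3.25 -0.03  0.01] tilt [-0.04 -0.02] w 0.0638
```

View pics/w5c.png

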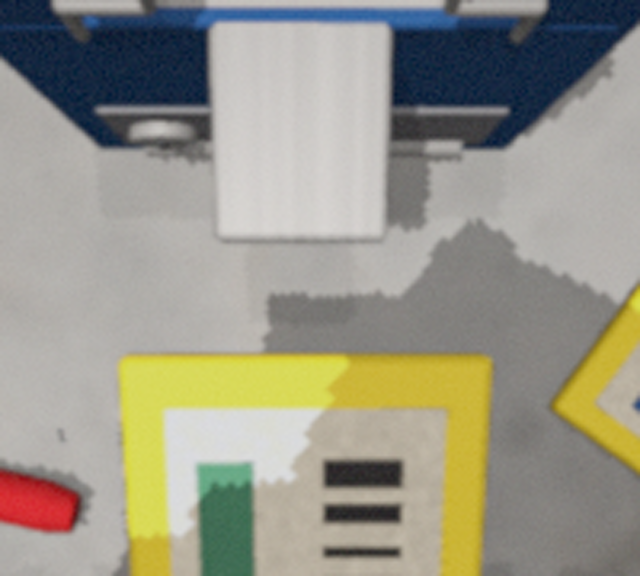

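Tongue tip mid at crop col 301 vs tag mid 305: about 0.8 mm off, no yaw error. Insert.

{"op": "jog_arm", "data": {"motion": [0.5, -0.02, 0, 0, 0, 0, 0.9, 0.5, 0, 0, 0, 0, 0, 0.9, 0.4, 0, 0, 0, 0, 0, 0.9, 0.2, 0, 0, 0, 0, 0, 0.9, 0, 0, 0, 0, 0, 0, 0.9]}}

```text
time: 10.38
position: [0.4661, 0.3122, 0.117]
tool_rot: [0.933, 0.359, 0.0, 0.0]
ft_force: [-0.1, -0.9, -0.3]
grip_width: 0.0634
grip_force: 30.0
```

```bash
python3 -c "
from h import *
for i in range(2):print({k:np.round(v,4) for k,v in robot.calibration('wrist').items()})
need(.5142,.3565,.1165,42.1);print(np.round(robot.get_obs()['ft_force'],1))"
```

```text
{'fx': np.float64(280.2119), 'fy': np.float64(280.2119), 'cx': np.float64(255.1679), 'cy': np.float64(192.6504), 'T_tool_cam': array([[-0.0012, -0.9543, -0.2988,  0.083 ],
       [ 1.    , -0.0017,  0.0014, -0.0015],
       [-0.0019, -0.2988,  0.9543, -0.1514],
       [ 0.    ,  0.    ,  0.    ,  1.    ]])}
{'fx': np.float64(280.2119), 'fy': np.float64(280.2119), 'cx': np.float64(255.1679), 'cy': np.float64(192.6504), 'T_tool_cam': array([[-0.0012, -0.9543, -0.2988,  0.083 ],
       [ 1.    , -0.0017,  0.0014, -0.0015],
       [-0.0019, -0.2988,  0.9543, -0.1514],
       [ 0.    ,  0.    ,  0.    ,  1.    ]])}
yaw 42.11 pos [0.4661 0.3122 0.117 ] | rz 0.0 shift [ 1.64 -0.02  0.01] tilt [0.02 0.  ] w 0.0634
[-0.1 -0.9 -0.3]
```

{"op": "jog_arm", "data": {"motion": [0.4, 0, 0, 0, 0, 0, 0.9, 0.4, 0, 0, 0, 0, 0, 0.9, 0.1, 0, 0, 0, 0, 0, 0.9, 0, 0, 0, 0, 0, 0, 0.9]}}

```text
time: 10.88
position: [0.4919, 0.3358, 0.1166]
tool_rot: [0.933, 0.359, -0.001, 0.0]
ft_force: [0.9, 0.1, 0.2]
grip_width: 0.0634
grip_force: 30.0
```

{"op": "jog_arm", "data": {"motion": [0, 0, 0, 0, 0, 0, -0.7, 0, 0, 0, 0, 0, 0, -1, 0, 0, 0, 0, 0, 0, -1, 0, 0, -0.4, 0, 0, 0, -1, 0, 0, -0.8, 0, 0, 0, -1, -0.8, 0, 0, 0, 0, 0, 1, -0.8, 0, 0, 0, 0, 0, 1, 0, 0, 0, 0, 0, 0, 1, 0, 0, 0, 0, 0, 0, 1]}}

```text
time: 12.0
position: [0.4468, 0.294, 0.1658]
tool_rot: [0.933, 0.359, 0.002, -0.0]
ft_force: [0.7, -0.0, 0.2]
grip_width: 0.0549
grip_force: 0.0
```

```bash
python3 -c "
from h import *
im,K,R,C=cam('wrist');need(.5142,.3565,.1135,42.1)
cv2.imwrite('pics/w6.png',im)"
```

```text
yaw 42.09 pos [0.4469 0.2942 0.1656] | rz -0.0 shift [ 2.29 -0.03  1.3 ] tilt [0.17 0.07] w 0.0508
```

View pics/w6.png

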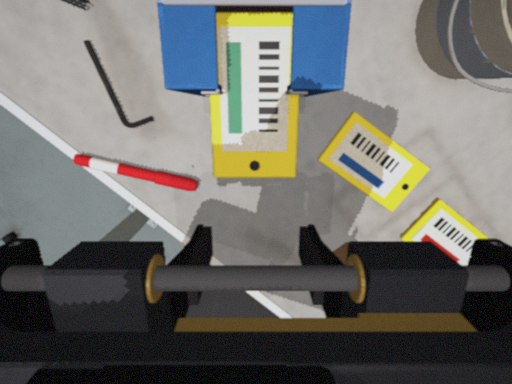

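Tag rests in the slot, tail at row 178. Shut, lower behind it and push.

{"op": "jog_arm", "data": {"motion": [0, 0, 0, 0, 0, 0, 1, 0, 0, 0, 0, 0, 0, 1, 0, 0, 0, 0, 0, 0, 1, 0, 0, 0, 0, 0, 0, 1, 0, 0, 0, 0, 0, 0, 1, 0, 0, 0, 0, 0, 0, 1, 0, 0, 0.7, 0, 0, 0, 1, 0, 0, 0.6, 0, 0, 0, 1, 0, 0, 0, 0, 0, 0, 1]}}

```text
time: 13.18
position: [0.444, 0.2928, 0.1113]
tool_rot: [0.933, 0.359, -0.002, 0.0]
ft_force: [-0.8, -1.5, 0.6]
grip_width: 0.0004
grip_force: 0.0
```

{"op": "jog_arm", "data": {"motion": [0.4, -0.03, 0, 0, 0, 0, 1, 0.4, 0, 0, 0, 0, 0, 1, 0.4, 0, 0, 0, 0, 0, 1, 0.4, 0, 0, 0, 0, 0, 1, 0.4, 0, 0, 0, 0, 0, 1, 0.3, 0, 0, 0, 0, 0, 1, 0.2, 0, 0, 0, 0, 0, 1, 0.15, 0, 0, 0, 0, 0, 1, 0, 0, 0, 0, 0, 0, 1]}}

```text
time: 14.3
position: [0.5233, 0.3655, 0.1128]
tool_rot: [0.933, 0.359, 0.0, -0.0]
ft_force: [-0.1, -0.3, -0.2]
grip_width: 0.0007
grip_force: 0.0
```

```bash
python3 -c "
from h import *
im,K,R,C=cam('wrist');need(.5142,.3565,.1135,42.1)
cv2.imwrite('pics/w7.png',im)
im,K,R,C=cam('top')
for r in rects(yellow(im),.008,K,R,C,60):print('Y',r)"
```

```text
yaw 42.1 pos [0.523  0.3653 0.1127] | rz -0.0 shift [-0.31  0.02 -0.02] tilt [-0.02 -0.01] w 0.0004
Y ([0.5511000156402588, 0.062199998646974564], 0.111, 0.0634, -84.3, [261.0, 174.0])
Y ([0.551800012588501, 0.2087000012397766], 0.1114, 0.0639, -82.1, [205.0, 173.0])
Y ([0.6539999842643738, -0.25920000672340393], 0.0603, 0.0518, 37.8, [382.0, 134.0])
```

{"op": "jog_arm", "data": {"motion": [0.2, 0, 0, 0, 0, 0, 1, 0.15, 0, 0, 0, 0, 0, 1, 0, 0, 0, 0, 0, 0, 1, 0, 0, -0.8, 0, 0, 0, 1, 0, 0, -0.8, 0, 0, 0, 1, -0.6, 0, 0, 0, 0, 0, 1, -1, 0, 0, 0, 0, 0, 1, -1, 0, 0, 0, 0, 0, 1, 0, 0, 0, 0, 0, 0, -1, 0, 0, 0, 0, 0, 0, -1]}}

```text
time: 15.65
position: [0.4574, 0.3055, 0.1772]
tool_rot: [0.933, 0.359, 0.001, -0.0]
ft_force: [-0.7, -0.7, 0.5]
grip_width: 0.0132
grip_force: 0.0
```

```bash
python3 -c "
from h import *
im,K,R,C=cam('wrist');need(.5545,.1843,.06,98)
cv2.imwrite('pics/w7.png',im)
for r in rects(yellow(im),.008,K,R,C,60):print('Y',r)"
```

```text
yaw 42.09 pos [0.4578 0.3057 0.1772] | rz -13.98 shift [-3.34  1.97  2.93] tilt [0.13 0.06] w 0.0171
Y ([0.546999990940094, 0.08020000159740448], 0.082, 0.0641, -83.7, [431.0, 236.0])
Y ([0.5503000020980835, 0.20990000665187836], 0.1122, 0.0635, -81.9, [368.0, 173.0])
Y ([0.5521000027656555, 0.3905999958515167], 0.0717, 0.0373, -48.0, [256.0, 65.0])
```

View pics/w7.png

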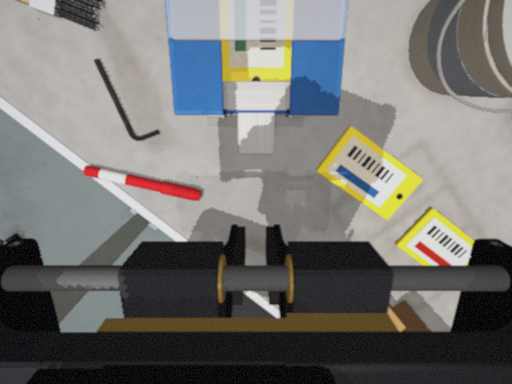

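The tag lies inside past the ledge. Next tag.

{"op": "jog_arm", "data": {"motion": [0, 0, 0, 0, 0, -1, -1, 0, 0, 0, 0, 0, -1, -1, 0, 0, 0, 0, 0, -1, -1, 0, 0, 0, 0, 0, -1, -1, 0, 0, 0, 0, 0, -1, -1, 0, 0, 0, 0, 0, -1, -1, 0, 0, 0, 0, 0, -1, -1, 0, 0, 0, 0, 0, -1, -1, 0, 0, 0, 0, 0, -1, -1, 0, 0, 0, 0, 0, -1, -1, 0, 0, 0, 0, 0, -1, -1, 0, 0, 0, 0, 0, -1, -1]}}

```text
time: 17.2
position: [0.4578, 0.3059, 0.1767]
tool_rot: [0.706, 0.709, 0.001, 0.0]
ft_force: [-0.5, 1.6, 0.2]
grip_width: 0.087
grip_force: 0.0
```

{"op": "jog_arm", "data": {"motion": [0, 0, 0, 0, 0, -1, -1, 0, 0, 0, 0, 0, -0.98, -1, -0.84, 0.5, 0.7, 0, 0, 0, -1, -0.84, 0.5, 0.7, 0, 0, 0, -1, -0.83, 0.5, 0.7, 0, 0, 0, -1, -0.83, 0.47, 0.7, 0, 0, 0, -1, 0, 0, 0, 0, 0, 0, -1, 0, 0, 0, 0, 0, 0, -1, 0, 0, 0, 0, 0, 0, -1]}}

```text
time: 18.32
position: [0.553, 0.1849, 0.0655]
tool_rot: [0.655, 0.755, 0.001, 0.0]
ft_force: [-0.3, 0.4, 0.7]
grip_width: 0.0868
grip_force: 0.0
```

```bash
python3 -c "
from h import *
im,K,R,C=cam('wrist');need(.5545,.1843,.0125,98)
m=yellow(im);m[242:]=0
for r in rects(m,.008,K,R,C,60):print('Y',r)
im,K,R,C=cam('top')
for r in rects(yellow(im),.008,K,R,C,60):print('T',r)"
```

```text
yaw 98.11 pos [0.553  0.1849 0.0657] | rz 0.03 shift [-0.02  0.04  1.33] tilt [0.08 0.02] w 0.0868
Y ([0.5497999787330627, 0.21299999952316284], 0.1038, 0.0635, -82.0, [256.0, 175.0])
T ([0.550599992275238, 0.062199998646974564], 0.1112, 0.064, -84.6, [261.0, 173.0])
T ([0.652899980545044, -0.25929999351501465], 0.0612, 0.0509, 40.4, [383.0, 134.0])
```

{"op": "jog_arm", "data": {"motion": [-0.02, 0.02, 0.7, 0, 0, 0, -1, 0, 0, 0.62, 0, 0, 0, -1, 0, 0, 0, 0, 0, 0, -1, 0, 0, 0, 0, 0, 0, 0.6, 0, 0, 0, 0, 0, 0, 0.9, 0, 0, 0, 0, 0, 0, 0.9, 0, 0, 0, 0, 0, 0, 0.9, 0, 0, 0, 0, 0, 0, 0.9], "grip_force": 30}}

```text
time: 19.42
position: [0.5539, 0.1831, 0.0122]
tool_rot: [0.656, 0.755, 0.0, -0.0]
ft_force: [-0.5, 1.6, 2.5]
grip_width: 0.0634
grip_force: 30.0
```

{"op": "jog_arm", "data": {"motion": [0, 0, -0.5, 0, 0, 0, 0.9, 0, 0, -1, 0, 0, 0, 0.9, 0, 0, -1, 0, 0, 0, 0.9, 0, 0, -0.8, 0, 0, 0, 0.9, 0, 0, 0, 0, 0, 1, 0.9, 0, 0, 0, 0, 0, 1, 0.9, 0, 0, 0, 0, 0, 1, 0.9, 0, 0, 0, 0, 0, 1, 0.9, 0, 0, 0, 0, 0, 1, 0.9, 0, 0, 0, 0, 0, 1, 0.9, 0, 0, 0, 0, 0, 1, 0.9, 0, 0, 0, 0, 0, 1, 0.9]}}

```text
time: 20.92
position: [0.5535, 0.1828, 0.1436]
tool_rot: [0.839, 0.544, -0.0, -0.0]
ft_force: [0.0, -1.0, 0.0]
grip_width: 0.0637
grip_force: 30.0
```

{"op": "jog_arm", "data": {"motion": [0, 0, 0, 0, 0, 1, 0.9, 0, 0, 0, 0, 0, 1, 0.9, 0, 0, 0, 0, 0, 1, 0.9, 0, 0, 0, 0, 0, 1, 0.9, 0, 0, 0, 0, 0, 1, 0.9, 0, 0, 0, 0, 0, 1, 0.9]}}

```text
time: 21.68
position: [0.5535, 0.1828, 0.1436]
tool_rot: [0.934, 0.357, -0.0, -0.0]
ft_force: [-0.4, 0.2, -0.2]
grip_width: 0.0637
grip_force: 30.0
```

```bash
python3 -c "
from h import *
im,K,R,C=cam('wrist');held(im)
# 130 mm out of the slot
import math
a=math.radians(42.1);need(.5142-.13*math.cos(a),.3565-.13*math.sin(a),.1165,42.1)"
```

```text
head row 108
row 114 cols 198 313 tool xyz mm of top face [78.2 -1.   9.1]
row 148 cols 200 311 tool xyz mm of top face [59.4 -1.   9.1]
row 183 cols 201 309 tool xyz mm of top face [39.2 -1.4  7.3]
row 218 cols 203 325 tool xyz mm of top face [ 26.8   3.3 -16.2]
head edge rows L,R 109 109 cols 206 305
yaw 41.79 pos [0.5535 0.1828 0.1436] | rz -0.08 shift [-1.07 -3.88  0.68] tilt [-0.05 -0.02] w 0.0638
```

{"op": "jog_arm", "data": {"motion": [-0.54, 0, 0, 0, 0, -0.08, 0.9, -0.53, 0, 0, 0, 0, 0, 0.9, 0, -0.97, 0, 0, 0, 0, 0.9, 0, -0.97, 0, 0, 0, 0, 0.9, 0, -0.97, 0, 0, 0, 0, 0.9, 0, -0.97, 0.3, 0, 0, 0, 0.9, 0, 0, 0.38, 0, 0, 0, 0.9, 0, 0, 0, 0, 0, 0, 0.9, 0, 0, 0, 0, 0, 0, 0.9]}}

```text
time: 22.85
position: [0.4183, 0.2689, 0.117]
tool_rot: [0.933, 0.361, 0.0, 0.0]
ft_force: [-1.0, -0.3, -0.2]
grip_width: 0.0636
grip_force: 30.0
```

```bash
cat >> h.py <<'E'
def tongue(im):
    "mid columns of the tongue (grey-white blob ahead of the held tag) and of the tag head"
    h=cv2.cvtColor(im,cv2.COLOR_BGR2HSV);g=cv2.cvtColor(im,cv2.COLOR_BGR2GRAY)
    for r in range(20,76,8):
        gx=np.diff(cv2.GaussianBlur(g,(3,3),0)[r].astype(int))
        l=225-8+np.argmax(gx[217:240]);q=262+np.argmin(gx[262:300]);print(r,l,gx[l],q,gx[q],'mid',(l+q+1)/2,'w',q-l)
E
python3 -c "
from h import *
im,K,R,C=cam('wrist');held(im);tongue(im);cv2.imwrite('pics/w8.png',im)
need(.5142,.3565,.1165,42.1)"
```

```text
head row 108
row 114 cols 198 313 tool xyz mm of top face [78.2 -1.   9.1]
row 148 cols 200 311 tool xyz mm of top face [59.5 -1.   9.1]
row 183 cols 201 309 tool xyz mm of top face [39.2 -1.4  7.3]
row 218 cols 203 307 tool xyz mm of top face [17.2 -1.4  7. ]
head edge rows L,R 109 109 cols 206 305
20 226 47 283 -51 mid 255.0 w 57
28 227 49 283 -53 mid 255.5 w 56
36 228 29 282 -33 mid 255.5 w 54
44 227 32 282 -41 mid 255.0 w 55
52 228 15 281 -28 mid 255.0 w 53
60 229 13 281 -27 mid 255.5 w 52
68 229 15 281 -29 mid 255.5 w 52
yaw 42.3 pos [0.4185 0.2688 0.1172] | rz 0.05 shift [ 3.24 -0.02  0.02] tilt [0.06 0.02] w 0.0636
```

{"op": "jog_arm", "data": {"motion": [0.5, 0, 0, 0, 0, 0, 0.9, 0.5, 0, 0, 0, 0, 0, 0.9, 0.5, 0, 0, 0, 0, 0, 0.9, 0.5, 0, 0, 0, 0, 0, 0.9, 0.4, 0, 0, 0, 0, 0, 0.9, 0.1, 0, 0, 0, 0, 0, 0.9, 0, 0, 0, 0, 0, 0, 0.9]}}

```text
time: 23.78
position: [0.4915, 0.3359, 0.1169]
tool_rot: [0.933, 0.361, -0.0, 0.0]
ft_force: [0.4, 0.3, 0.1]
grip_width: 0.0634
grip_force: 30.0
```

```bash
python3 -c "
from h import *
need(.5142,.3565,.1165,42.1);im,K,R,C=cam('wrist');held(im)"
```

```text
yaw 42.31 pos [0.4915 0.3359 0.1169] | rz 0.05 shift [ 0.77 -0.    0.01] tilt [-0.02 -0.01] w 0.0634
head row 212
row 218 cols 204 307 tool xyz mm of top face [16.5 -1.1  8.5]
row 252 cols 204 306 tool xyz mm of top face [-4.3 -1.4  3.8]
head edge rows L,R 215 216 cols 212 299
```

{"op": "jog_arm", "data": {"motion": [0, 0, 0, 0, 0, 0, -0.7, 0, 0, 0, 0, 0, 0, -1, 0, 0, 0, 0, 0, 0, -1, 0, 0, -0.4, 0, 0, 0, -1, 0, 0, -0.8, 0, 0, 0, -1, -0.8, 0, 0, 0, 0, 0, 1, -0.8, 0, 0, 0, 0, 0, 1, 0, 0, 0, 0, 0, 0, 1, 0, 0, 0, 0, 0, 0, 1, 0, 0, 0, 0, 0, 0, 1, 0, 0, 0, 0, 0, 0, 1, 0, 0, 0, 0, 0, 0, 1]}}

```text
time: 25.32
position: [0.4445, 0.2935, 0.1646]
tool_rot: [0.933, 0.361, -0.0, 0.0]
ft_force: [0.5, -0.3, -0.6]
grip_width: 0.0249
grip_force: 0.0
```

{"op": "jog_arm", "data": {"motion": [0, 0, 0, 0, 0, 0, 1, 0, 0, 0, 0, 0, 0, 1, 0, 0, 0, 0, 0, 0, 1, 0, 0, 0.7, 0, 0, 0, 1, 0, 0, 0.6, 0, 0, 0, 1, 0, 0, 0, 0, 0, 0, 1]}}

```text
time: 26.08
position: [0.443, 0.2927, 0.1113]
tool_rot: [0.933, 0.361, -0.002, 0.0]
ft_force: [0.5, -0.2, 0.4]
grip_width: 0.0002
grip_force: 0.0
```

{"op": "jog_arm", "data": {"motion": [0.4, 0, 0, 0, 0, 0, 1, 0.4, 0, 0, 0, 0, 0, 1, 0.4, 0, 0, 0, 0, 0, 1, 0.4, 0, 0, 0, 0, 0, 1, 0.4, 0, 0, 0, 0, 0, 1, 0.3, 0, 0, 0, 0, 0, 1, 0.3, 0, 0, 0, 0, 0, 1, 0.2, 0, 0, 0, 0, 0, 1, 0.2, 0, 0, 0, 0, 0, 1, 0, 0, 0, 0, 0, 0, 1]}}

```text
time: 27.32
position: [0.5334, 0.3744, 0.1127]
tool_rot: [0.933, 0.361, 0.0, 0.0]
ft_force: [-0.7, -0.6, 0.4]
grip_width: 0.0004
grip_force: 0.0
```

{"op": "jog_arm", "data": {"motion": [0, 0, -0.8, 0, 0, 0, 1, 0, 0, -0.8, 0, 0, 0, 1, -0.6, 0, 0, 0, 0, 0, 1, -1, 0, 0, 0, 0, 0, 1, -1, 0, 0, 0, 0, 0, 1, 0, 0, 0, 0, 0, 0, -1]}}

```text
time: 28.08
position: [0.4524, 0.302, 0.1764]
tool_rot: [0.933, 0.361, -0.003, 0.0]
ft_force: [0.5, 0.4, -0.6]
grip_width: 0.0049
grip_force: 0.0
```

```bash
python3 -c "
from h import *
im,K,R,C=cam('wrist');cv2.imwrite('pics/w9.png',im)
m=yellow(im);m[242:]=0
for r in rects(m,.008,K,R,C,60):print('Y',r)
im,K,R,C=cam('top')
for r in rects(yellow(im),.008,K,R,C,60):print('T',r)
need(.553,.0372,.0655,96)
old=cv2.imread('pics/w7.png');
for i in(old,cv2.imread('pics/w9.png')):
  k=yellow(i)[:130,200:310];print(cv2.boundingRect(k),k.sum()//255)"
```

```text
Y ([0.5645999908447266, 0.09449999779462814], 0.1014, 0.0507, -46.9, [437.0, 224.0])
Y ([0.5548999905586243, 0.392300009727478], 0.0719, 0.039, -47.8, [258.0, 52.0])
T ([0.5509999990463257, 0.062199998646974564], 0.1108, 0.0629, -84.0, [261.0, 174.0])
T ([0.6536999940872192, -0.25859999656677246], 0.0609, 0.0509, 40.4, [382.0, 134.0])
yaw 42.3 pos [0.4566 0.3041 0.1772] | rz -13.42 shift [-6.89  1.7   2.79] tilt [0.07 0.04] w 0.0114
(22, 41, 70, 40) 1219
(23, 28, 72, 43) 1660
```

Second tag in. The third tag sits by the tall pair, so I do the cartons first. Swing over to look at them.

{"op": "jog_arm", "data": {"motion": [0, 0, -0.15, 0, 0, -1, -1, 0, 0, -0.15, 0, 0, -1, -1, 0, 0, -0.15, 0, 0, -1, -1, 0, 0, -0.15, 0, 0, -1, -1, 0, 0, -0.15, 0, 0, -1, -1, 0, 0, -0.15, 0, 0, -1, -1, 0, 0, -0.15, 0, 0, -1, -1, 0, 0, -0.15, 0, 0, -1, -1, 0, 0, -0.15, 0, 0, -1, -1, 0, 0, -0.15, 0, 0, -1, -1, 0, 0, -0.15, 0, 0, -1, -1, 0, 0, -0.15, 0, 0, -0.93, -1]}}

```text
time: 29.68
position: [0.4576, 0.3049, 0.2492]
tool_rot: [0.706, 0.708, 0.001, 0.0]
ft_force: [-0.2, 0.1, 0.5]
grip_width: 0.0872
grip_force: 0.0
```

{"op": "jog_arm", "data": {"motion": [-1, 0.1, 0, 0, 0, 0, -1, -1, 0.1, 0, 0, 0, 0, -1, -1, 0.1, 0, 0, 0, 0, -1, -1, 0.1, 0, 0, 0, 0, -1, -1, 0.1, 0, 0, 0, 0, -1, -1, 0.1, 0, 0, 0, 0, -1, -1, 0.1, 0, 0, 0, 0, -1, -1, 0.1, 0, 0, 0, 0, -1, -1, 0.1, 0, 0, 0, 0, -1, -1, 0.1, 0, 0, 0, 0, -1, -0.6, 0.1, 0, 0, 0, 0, -1, 0, 0, 0, 0, 0, 0, -1]}}

```text
time: 31.18
position: [0.5023, -0.122, 0.249]
tool_rot: [0.708, 0.706, 0.0, 0.001]
ft_force: [-0.3, 0.2, -0.5]
grip_width: 0.087
grip_force: 0.0
```

```bash
python3 -c "
from h import *
robot.get_obs()
im,K,R,C=cam('wrist');cv2.imwrite('pics/w10.png',im);np.savez('w10.npz',K=K,R=R,C=C)
need(.5,-.12,.25,90)
cv2.imwrite('pics/w10c.png',cv2.resize(im[:270],None,fx=1.55,fy=1.55,interpolation=cv2.INTER_CUBIC))"
```

```text
yaw 89.97 pos [ 0.5015 -0.1205  0.2488] | rz -0.01 shift [ 0.01 -0.04 -0.03] tilt [0.04 0.01] w 0.0868
```

View pics/w10c.png

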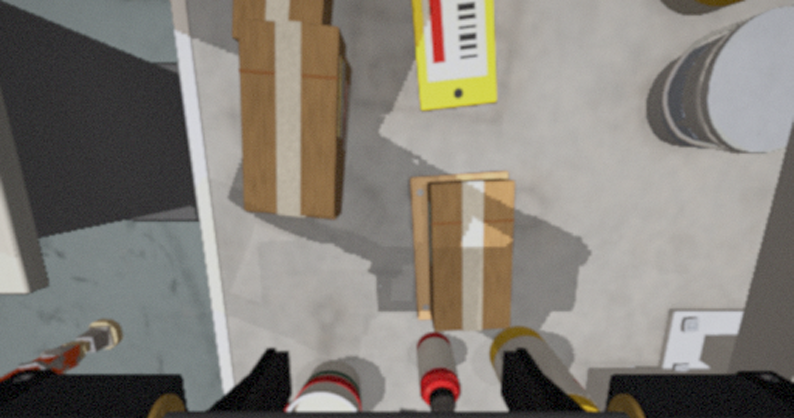

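Base carton top: crop corners (431,183),(515,180),(510,328),(432,331); stack's upper carton: (240,22),(340,27),(336,217),(245,212).

```bash
cat >> h.py <<'E'
def quad(P):
    "TL,TR,BR,BL: centre, length, width, yaw of the length axis"
    P=np.asarray(P)[:,:2];n=np.linalg.norm;l=(P[0]+P[1]-P[2]-P[3])/2;w=(P[1]+P[2]-P[0]-P[3])/2
    print('c',P.mean(0).round(4),'L',n(l).round(4),'W',n(w).round(4),'yawL',np.degrees(np.arctan2(l[1],l[0])).round(1),'yawW',np.degrees(np.arctan2(w[1],w[0])).round(1))
E
python3 -c "
from h import *
d=np.load('w10.npz');A=(d['K'],d['R'],d['C'])
f=lambda p,z:cast((np.array(p,float)+.5)/1.55-.5,z,*A)
quad(f([(431,183),(515,180),(510,328),(432,331)],.062))
quad(f([(240,22),(340,27),(336,217),(245,212)],.088))
print('board edge',f([(412,178),(508,173),(417,318)],.018).round(4))
d=cv2.imread('pics/top_c.png')
im,K,R,C=cam('top')
g=lambda p,z:cast((np.array(p,float)+.5)/2.3-.5+[60,100],z,K,R,C)
# top view: TL=(+y,...) order so that length runs to +y
quad(g([(569,124),(571,183),(683,177),(680,118)][0:1]+[(571,183)]+[(683,177),(680,118)],.062))
quad(g([(483,237),(481,293),(597,300),(598,240)],.088))
quad(g([(377,244),(372,301),(476,315),(480,258)],.044))
"
```

```text
c [ 0.5628 -0.112 ] L 0.1196 W 0.0642 yawL 92.1 yawW 2.0
c [ 0.4321 -0.0144] L 0.1182 W 0.0635 yawL 85.8 yawW -3.0
board edge [[ 0.5164 -0.0511  0.018 ]
 [ 0.5977 -0.0473  0.018 ]
 [ 0.5222 -0.1774  0.018 ]]
c [ 0.5623 -0.1123] L 0.1206 W 0.0645 yawL 92.7 yawW -179.3
c [ 0.4357 -0.0146] L 0.1197 W 0.06 yawL 87.1 yawW 177.4
c [0.4257 0.1039] L 0.1129 W 0.0616 yawL 81.9 yawW 175.2
```

{"op": "jog_arm", "data": {"motion": [0, 0, 0, 0, 0, 0.92, -1, 0.85, -0.63, 0, 0, 0, 0, -1, 0.84, -0.63, 0.5, 0, 0, 0, -1, 0.84, -0.62, 1, 0, 0, 0, -1, 0, 0, 1, 0, 0, 0, -1, 0, 0, 0.8, 0, 0, 0, -1, 0, 0, 0, 0, 0, 0, -1, 0, 0, 0, 0, 0, 0, -1]}}

```text
time: 32.28
position: [0.4325, -0.0137, 0.1175]
tool_rot: [0.729, 0.685, 0.0, 0.001]
ft_force: [-0.1, 0.2, 0.7]
grip_width: 0.0873
grip_force: 0.0
```

```bash
python3 -c "
from h import *
need(.433,-.0145,.066,86.3)
im,K,R,C=cam('wrist');g=cv2.GaussianBlur(cv2.cvtColor(im,cv2.COLOR_BGR2GRAY),(3,3),0).astype(int)
b=brown(im)
for r in (110,140,170,200):
  x=np.flatnonzero(b[r]);x=x[(x>120)&(x<400)];print(r,x[:1],x[-1:],(x[0]+x[-1])/2, cast([[x[0],r],[x[-1],r]],.088,K,R,C)[:,:2].round(4).tolist())
cv2.imwrite('pics/w11.png',im)"
```

```text
yaw 86.43 pos [ 0.4325 -0.0137  0.1175] | rz 0.03 shift [-0.02  0.01  1.29] tilt [ 0.07 -0.01] w 0.0873
110 [191] [272] 231.5 [[0.3974, 0.0693], [0.4475, 0.0661]]
140 [210] [296] 253.0 [[0.4071, 0.0502], [0.4619, 0.0467]]
170 [206] [301] 253.5 [[0.4023, 0.0309], [0.4648, 0.0269]]
200 [208] [299] 253.5 [[0.4012, 0.01], [0.4632, 0.006]]
```

{"op": "jog_arm", "data": {"motion": [0, 0, 0.7, 0, 0, 0, -1, 0, 0, 0.59, 0, 0, 0, -1, 0, 0, 0, 0, 0, 0, -1, 0, 0, 0, 0, 0, 0, 0.9, 0, 0, 0, 0, 0, 0, 0.9, 0, 0, 0, 0, 0, 0, 0.9, 0, 0, 0, 0, 0, 0, 0.9, 0, 0, 0, 0, 0, 0, 0.9], "grip_force": 35}}

```text
time: 33.33
position: [0.4319, -0.0142, 0.0658]
tool_rot: [0.729, 0.684, 0.0, 0.0]
ft_force: [-1.0, -0.5, 6.4]
grip_width: 0.0635
grip_force: 35.0
```

{"op": "jog_arm", "data": {"motion": [0, 0, -0.3, 0, 0, 0, 0.9, 0, 0, -0.7, 0, 0, 0, 0.9, 0, 0, -0.6, 0, 0, 0, 0.9, 0, 0, 0, 0, 0, 0, 0.9]}}

```text
time: 33.83
position: [0.433, -0.0144, 0.1307]
tool_rot: [0.729, 0.684, 0.001, 0.002]
ft_force: [-0.8, 0.2, -3.2]
grip_width: 0.0639
grip_force: 35.0
```

```bash
python3 -c "
from h import *
need(.5627,-.112,.086,92.3)
im,K,R,C=cam('wrist');b=brown(im)
for r in (110,140,170,200):
  x=np.flatnonzero(b[r]);x=x[(x>120)&(x<400)];print(r,x[:1],x[-1:])
cv2.imwrite('pics/w12.png',im)
im,K,R,C=cam('top');cv2.imwrite('pics/top2.png',im)"
```

```text
yaw 86.38 pos [ 0.433  -0.0144  0.1307] | rz -1.48 shift [-2.57  3.14  1.12] tilt [ 0.25 -0.07] w 0.0639
110 [193] [354]
140 [217] [286]
170 [190] [323]
200 [192] [320]
```

```bash
cat >> h.py <<'E'
def heldcarton(im,zt=-.022):
    "tool-frame x of the held carton's far end, from the brown mask's start along columns; and side edges"
    c=robot.calibration('wrist');T=np.array(c['T_tool_cam']);K=np.array([[c['fx'],0,c['cx']],[0,c['fy'],c['cy']],[0,0,1]])
    b=cv2.morphologyEx(brown(im),cv2.MORPH_OPEN,np.ones((3,3)))
    def tool(p):
        d=T[:3,:3]@np.linalg.inv(K)@[p[0],p[1],1];return (T[:3,3]+d*(zt-T[2,3])/d[2])*1000
    for col in(205,215,225,285,295,305):
        r=225
        while r>5 and b[r-3:r+1,col].any(): r-=1
        print('col',col,'end row',r,tool((col,r)).round(1))
    for r in(195,215):
        x=np.flatnonzero(b[r]);x=x[(x>150)&(x<360)];print('row',r,tool((x[0],r)).round(1),tool((x[-1],r)).round(1))
E
python3 -c "
from h import *
heldcarton(cv2.imread('pics/w12.png'))"
```

```text
col 205 end row 145 [ 66.1 -23.6 -22. ]
col 215 end row 144 [ 66.6 -19.  -22. ]
col 225 end row 139 [ 68.9 -14.3 -22. ]
col 285 end row 138 [ 69.3  13.  -22. ]
col 295 end row 145 [ 66.1  17.7 -22. ]
col 305 end row 145 [ 66.1  22.3 -22. ]
row 195 [ 42.  -31.7 -22. ] [ 41.9  30.9 -22. ]
row 215 [ 31.6 -32.  -22. ] [ 31.5  51.  -22. ]
```

{"op": "jog_arm", "data": {"motion": [0, 0, 0, 0, 0, -0.74, 0.9, 0, 0, 0, 0, 0, -0.74, 0.9, 0, 0.79, 0, 0, 0, 0, 0.9, 0, 0.79, 0, 0, 0, 0, 0.9, 0, 0.78, 0, 0, 0, 0, 0.9, 0, 0.78, 0, 0, 0, 0, 0.9, -0.7, 0, 0, 0, 0, 0, 0.9, -0.7, 0, 0, 0, 0, 0, 0.9, -0.7, 0, 0, 0, 0, 0, 0.9, -0.37, 0, 0, 0, 0, 0, 0.9, 0, 0, 0, 0, 0, 0, 0.9]}}

```text
time: 35.3
position: [0.5608, -0.1084, 0.1281]
tool_rot: [0.693, 0.72, -0.0, -0.001]
ft_force: [-0.7, 0.2, -1.3]
grip_width: 0.0641
grip_force: 35.0
```

```bash
python3 -c "
from h import *
need(.5627,-.112,.086,92.3)
d=np.load('w10.npz');print('bottle',cast([[284.5,251.6]],.105,d['K'],d['R'],d['C']).round(4))
im,K,R,C=cam('top');h=cv2.cvtColor(im,cv2.COLOR_BGR2HSV)
m=(cv2.inRange(h,(0,120,60),(8,255,255))|cv2.inRange(h,(172,120,60),(180,255,255)));m[:100]=0;m[205:]=0
for z in(.08,.109):print([r for r in rects(m,z,K,R,C,20)])"
```

```text
yaw 92.18 pos [ 0.5608 -0.1084  0.1281] | rz -0.03 shift [-0.09  0.04  1.05] tilt [-0.09  0.06] w 0.0641
bottle [[ 0.5367 -0.2044  0.105 ]]
[]
[]
```

{"op": "jog_arm", "data": {"motion": [-0.09, 0.04, 0.4, 0, 0, 0, 0.9, 0, 0, 0.4, 0, 0, 0, 0.9, 0, 0, 0.25, 0, 0, 0, 0.9, 0, 0, 0, 0, 0, 0, 0.9]}}

```text
time: 35.85
position: [0.562, -0.1107, 0.0857]
tool_rot: [0.693, 0.721, -0.001, -0.002]
ft_force: [-0.5, -0.5, -2.4]
grip_width: 0.0638
grip_force: 35.0
```

{"op": "jog_arm", "data": {"motion": [0, 0, 0.04, 0, 0, 0, 0.9, 0, 0, 0, 0, 0, 0, 0.9]}}

```text
time: 36.1
position: [0.5633, -0.1115, 0.0859]
tool_rot: [0.693, 0.721, 0.0, 0.0]
ft_force: [-0.8, 0.1, -3.2]
grip_width: 0.0639
grip_force: 35.0
```

```bash
python3 -c "
from h import *
need(.5627,-.112,.084,92.3)
im,K,R,C=cam('wrist');heldcarton(im)"
```

```text
yaw 92.29 pos [ 0.5633 -0.1115  0.0859] | rz -0.0 shift [-0.01 -0.02  0.05] tilt [ 0.04 -0.02] w 0.0639
col 205 end row 131 [ 72.5 -23.1 -22. ]
col 215 end row 131 [ 72.5 -18.6 -22. ]
col 225 end row 131 [ 72.5 -14.1 -22. ]
col 285 end row 129 [ 73.3  13.1 -22. ]
col 295 end row 129 [ 73.3  17.6 -22. ]
col 305 end row 145 [ 66.1  22.5 -22. ]
row 195 [ 42.1 -31.6 -22. ] [ 42.  31. -22.]
row 215 [ 31.6 -31.8 -22. ] [ 31.5  31.2 -22. ]
```

{"op": "jog_arm", "data": {"motion": [0, 0, 0.06, 0, 0, 0, 0.9, 0, 0, 0, 0, 0, 0, 0.9, 0, 0, 0, 0, 0, 0, -0.6, 0, 0, 0, 0, 0, 0, -1, 0, 0, 0, 0, 0, 0, -1, 0, 0, -0.5, 0, 0, 0, -1, 0, 0, -1, 0, 0, 0, -1, 0, 0, -1, 0, 0, 0, -1, -1, 0, -1, 0, 0, 0, -1, -0.5, 0, -1, 0, 0, 0, -1, 0, 0, 0, 0, 0, 0, -1]}}

```text
time: 37.52
position: [0.5676, -0.1739, 0.2669]
tool_rot: [0.694, 0.72, 0.001, 0.004]
ft_force: [-0.2, -0.6, -1.9]
grip_width: 0.0868
grip_force: 0.0
```

```bash
python3 -c "
from h import *
im,K,R,C=cam('wrist');cv2.imwrite('pics/w13.png',im);np.savez('w13.npz',K=K,R=R,C=C);need(.42,.02,.2,85)
cv2.imwrite('pics/w13c.png',cv2.resize(im[:290],None,fx=1.55,fy=1.55,interpolation=cv2.INTER_CUBIC))"
```

```text
yaw 92.21 pos [ 0.566  -0.1723  0.2645] | rz 1.8 shift [ 4.47 -4.05  1.61] tilt [ 0.17 -0.08] w 0.087
```

View pics/w13c.png

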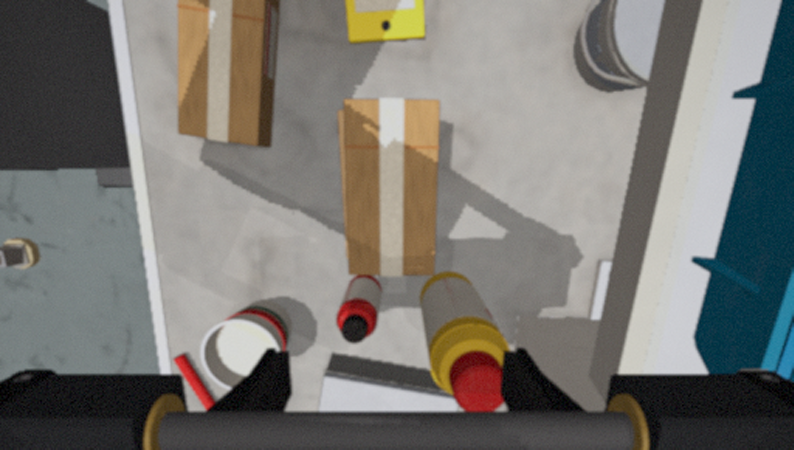

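Carton stacked flush on base (crop corners (344,100),(440,99),(434,275),(349,275)). Move to view the two remaining.

{"op": "jog_arm", "data": {"motion": [0, 0, 0, 0, 0, 0.78, -1, 0, 0, 0, 0, 0, 0.77, -1, 0.67, -0.9, 0, 0, 0, 0, -1, 0.67, -0.9, 0.4, 0, 0, 0, -1, 0.67, -0.9, 0.6, 0, 0, 0, -1, 0.67, -0.9, 0.6, 0, 0, 0, -1, 0, 0, 0, 0, 0, 0, -1, 0, 0, 0, 0, 0, 0, -1]}}

```text
time: 38.58
position: [0.4291, -0.0542, 0.1986]
tool_rot: [0.731, 0.683, -0.0, -0.0]
ft_force: [-0.0, -0.2, -0.2]
grip_width: 0.0871
grip_force: 0.0
```

```bash
python3 -c "
from h import *
d=np.load('w13.npz');A=(d['K'],d['R'],d['C'])
quad(cast((np.array([(344,100),(440,99),(434,275),(349,275)],float)+.5)/1.55-.5,.106,*A))
im,K,R,C=cam('wrist');cv2.imwrite('pics/w14.png',im);np.savez('w14.npz',K=K,R=R,C=C);need(.43,-.055,.2,86)
cv2.imwrite('pics/w14c.png',cv2.resize(im[:240,100:400],None,fx=2.5,fy=2.5,interpolation=cv2.INTER_CUBIC))"
```

```text
c [ 0.5634 -0.1111] L 0.119 W 0.063 yawL 91.8 yawW 2.3
yaw 86.11 pos [ 0.4301 -0.0548  0.1991] | rz 0.03 shift [-0.   -0.   -0.02] tilt [ 0.05 -0.02] w 0.0872
```

View pics/w14c.png

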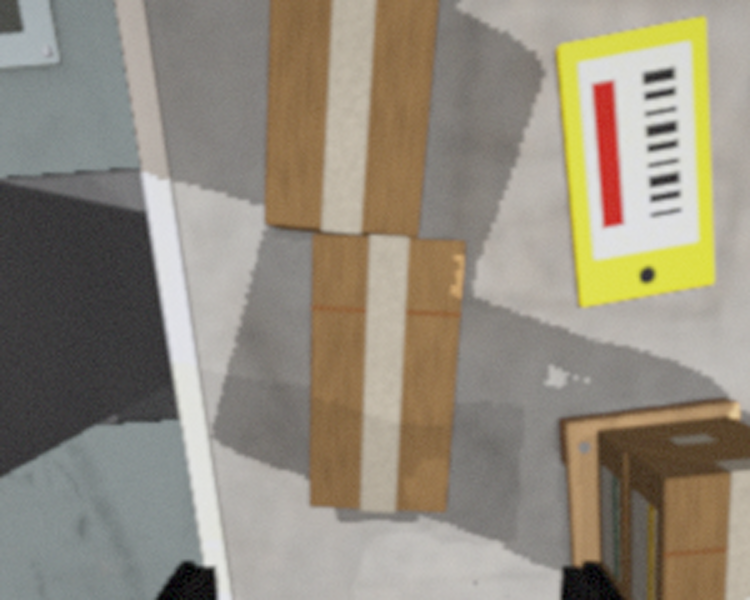

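Lower carton top: crop corners (314,235),(466,241),(447,512),(310,506); the other ends at (266,224)-(418,236).

```bash
python3 -c "
from h import *
d=np.load('w14.npz');A=(d['K'],d['R'],d['C'])
f=lambda p,z:cast((np.array(p,float)+.5)/2.5-.5+[100,0],z,*A)
quad(f([(314,235),(466,241),(447,512),(310,506)],.044))
P=f([(271,2),(438,2),(418,236),(266,224)],.044);print(P.round(4));quad(P)
w=P[1]-P[0]
for a,b in((0,3),(1,2)):
  l=P[a]-P[b];print(np.degrees(np.arctan2(l[1],l[0])))
e=P[2]-P[3];print('end yaw',np.degrees(np.arctan2(e[1],e[0])))
need(.43,-.055,.2,86)"
```

```text
c [ 0.4288 -0.02  ] L 0.1187 W 0.0632 yawL 83.5 yawW -6.3
[[0.3965 0.1258 0.044 ]
 [0.4592 0.1215 0.044 ]
 [0.4471 0.039  0.044 ]
 [0.3851 0.0479 0.044 ]]
c [0.422  0.0835] L 0.0811 W 0.0627 yawL 81.7 yawW -6.0
81.69940558661386
81.61107261186137
end yaw -8.185579731046651
yaw 86.11 pos [ 0.4301 -0.0548  0.1991] | rz 0.03 shift [-0.   -0.   -0.02] tilt [ 0.05 -0.02] w 0.0872
```

{"op": "jog_arm", "data": {"motion": [0.43, -0.06, 0.9, 0, 0, 0.63, -1, 0.43, -0.07, 0.9, 0, 0, 0, -1, 0, 0, 0.9, 0, 0, 0, -1, 0, 0, 0.9, 0, 0, 0, -1, 0, 0, 0.6, 0, 0, 0, -1, 0, 0, 0.22, 0, 0, 0, -1, 0, 0, 0, 0, 0, 0, -1, 0, 0, 0, 0, 0, 0, 0.9, 0, 0, 0, 0, 0, 0, 0.9, 0, 0, 0, 0, 0, 0, 0.9, 0, 0, 0, 0, 0, 0, 0.9, 0, 0, 0, 0, 0, 0, 0.9], "grip_force": 35}}

```text
time: 40.12
position: [0.4278, -0.0201, 0.023]
tool_rot: [0.746, 0.666, 0.001, 0.001]
ft_force: [0.8, 0.2, 6.0]
grip_width: 0.0635
grip_force: 35.0
```

```bash
python3 -c "
from h import *
need(.4288,-.02,.022,83.6);print(np.round(robot.get_obs()['ft_force'],1))"
```

```text
yaw 83.57 pos [ 0.4278 -0.0201  0.023 ] | rz -0.01 shift [0.   0.03 0.02] tilt [ 0.12 -0.04] w 0.0635
[0.8 0.2 6. ]
```

{"op": "jog_arm", "data": {"motion": [0, 0, -0.3, 0, 0, 0, 0.9, 0, 0, -1, 0, 0, 0, 0.9, 0, 0, -1, 0, 0, 0, 0.9, 0, 0, -1, 0, 0, 0, 0.9, 0, 0, 0, 0, 0, -0.72, 0.9, 0, 0, 0, 0, 0, -0.72, 0.9, 0, 0, 0, 0, 0, -0.71, 0.9, 0, 0, 0, 0, 0, 0, 0.9]}}

```text
time: 41.12
position: [0.426, -0.0195, 0.1545]
tool_rot: [0.694, 0.72, -0.0, -0.001]
ft_force: [-0.3, -0.6, -3.0]
grip_width: 0.064
grip_force: 35.0
```

{"op": "jog_arm", "data": {"motion": [0, 0.82, 0, 0, 0, 0, 0.9, 0, 0.82, 0, 0, 0, 0, 0.9, 0, 0.81, 0, 0, 0, 0, 0.9, 0, 0.81, 0, 0, 0, 0, 0.9, -0.7, 0, 0, 0, 0, 0, 0.9, -0.7, 0, 0, 0, 0, 0, 0.9, -0.7, 0, 0, 0, 0, 0, 0.9, -0.3, 0, 0, 0, 0, 0, 0.9, 0, 0, 0, 0, 0, 0, 0.9, 0, 0, 0, 0, 0, 0, 0.9]}}

```text
time: 42.38
position: [0.5603, -0.1098, 0.1542]
tool_rot: [0.694, 0.72, -0.0, -0.001]
ft_force: [-0.1, 0.5, -2.3]
grip_width: 0.0639
grip_force: 35.0
```

```bash
python3 -c "
from h import *
need(.563,-.1118,.129,92.2);print(np.round(robot.get_obs()['ft_force'],1))
im,K,R,C=cam('wrist');heldcarton(im)"
```

```text
yaw 92.18 pos [ 0.5603 -0.1098  0.1542] | rz -0.0 shift [-0.05  0.06  0.63] tilt [-0.07  0.06] w 0.0639
[-0.1  0.5 -2.3]
col 205 end row 145 [ 66.2 -23.5 -22. ]
col 215 end row 128 [ 73.8 -18.5 -22. ]
col 225 end row 127 [ 74.3 -14.  -22. ]
col 285 end row 126 [ 74.7  13.  -22. ]
col 295 end row 127 [ 74.2  17.5 -22. ]
col 305 end row 144 [ 66.6  22.4 -22. ]
row 195 [ 42.1 -31.1 -22. ] [ 42.   30.5 -22. ]
row 215 [ 31.6 -31.8 -22. ] [ 31.5  30.7 -22. ]
```

{"op": "jog_arm", "data": {"motion": [-0.05, 0.06, 0.3, 0, 0, 0, 0.9, 0, 0, 0.3, 0, 0, 0, 0.9, 0, 0, 0.04, 0, 0, 0, 0.9, 0, 0, 0, 0, 0, 0, 0.9, 0, 0, 0, 0, 0, 0, 0.9]}}

```text
time: 43.05
position: [0.5636, -0.1124, 0.1286]
tool_rot: [0.694, 0.72, 0.0, 0.0]
ft_force: [0.9, 2.6, 0.4]
grip_width: 0.0638
grip_force: 35.0
```

```bash
python3 -c "
from h import *
need(.563,-.1118,.128,92.2);print(np.round(robot.get_obs()['ft_force'],1))"
```

```text
yaw 92.17 pos [ 0.5636 -0.1124  0.1286] | rz -0.01 shift [ 0.02 -0.02  0.02] tilt [0.02 0.02] w 0.0638
[0.9 2.6 0.4]
```

{"op": "jog_arm", "data": {"motion": [0, 0, 0, 0, 0, 0, -0.6, 0, 0, 0, 0, 0, 0, -1, 0, 0, 0, 0, 0, 0, -1, 0, 0, -0.5, 0, 0, 0, -1, 0, 0, -1, 0, 0, 0, -1, 0, 0, -1, 0, 0, 0, -1, -0.75, 0, -0.5, 0, 0, 0, -1, -0.75, 0, -0.5, 0, 0, 0, -1, 0, 0, 0, 0, 0, 0, -1, 0, 0, 0, 0, 0, 0, -1]}}

```text
time: 44.3
position: [0.5649, -0.1719, 0.2679]
tool_rot: [0.694, 0.72, -0.0, -0.001]
ft_force: [0.0, 0.4, 0.3]
grip_width: 0.0874
grip_force: 0.0
```

```bash
cat >> h.py <<'E'
def column(im,z,K,R,C):
    "top carton of the column: brown blob near image centre, closed over its tape"
    b=cv2.morphologyEx(brown(im),cv2.MORPH_OPEN,np.ones((3,3)));b=cv2.morphologyEx(b,cv2.MORPH_CLOSE,np.ones((25,25)));b[:,:190]=0;b[:,330:]=0;b[235:]=0
    for r in rects(b,z,K,R,C,2000):print('col',r)
E
python3 -c "
from h import *
im,K,R,C=cam('wrist');cv2.imwrite('pics/w15.png',im);column(im,.15,K,R,C)
i=cv2.imread('pics/w13.png');d=np.load('w13.npz');column(i,.106,d['K'],d['R'],d['C'])
need(.4252,.1034,.2,81.8)
im,K,R,C=cam('top');
for r in rects(yellow(im),.008,K,R,C,60):print('T',r)"
```

```text
col ([0.5634999871253967, -0.11240000277757645], 0.1189, 0.0637, -87.9, [256.0, 126.0])
col ([0.5612999796867371, -0.11089999973773956], 0.1188, 0.0676, -88.0, [251.0, 119.0])
yaw 92.19 pos [ 0.5648 -0.1715  0.2676] | rz 2.6 shift [ 6.31 -4.43  1.69] tilt [-0.13  0.1 ] w 0.0873
T ([0.5464000105857849, 0.41339999437332153], 0.055, 0.0283, -78.3, [126.0, 175.0])
T ([0.550599992275238, 0.061799999326467514], 0.1114, 0.0637, -84.0, [261.0, 174.0])
```

{"op": "jog_arm", "data": {"motion": [0, 0, 0, 0, 0, 0.9, -1, 0, 0, 0, 0, 0, 0.9, -1, 0, 0, 0, 0, 0, 0.8, -1, 0.9, -0.63, 0, 0, 0, 0, -1, 0.9, -0.63, 0, 0, 0, 0, -1, 0.9, -0.63, 0, 0, 0, 0, -1, 0.9, -0.63, 0.3, 0, 0, 0, -1, 0.9, -0.63, 0.7, 0, 0, 0, -1, 0.9, -0.64, 0.8, 0, 0, 0, -1, 0.91, -0.64, 0.8, 0, 0, 0, -1, 0, 0, 0.9, 0, 0, 0, -1, 0, 0, 0.5, 0, 0, 0, -1]}}

```text
time: 45.9
position: [0.4243, 0.1039, 0.107]
tool_rot: [0.755, 0.656, -0.001, -0.001]
ft_force: [0.1, 0.1, 0.6]
grip_width: 0.0865
grip_force: 0.0
```

{"op": "jog_arm", "data": {"motion": [0, 0, 0, 0, 0, 0, -1, 0, 0, 0, 0, 0, 0, -1]}}

```text
time: 46.15
position: [0.4265, 0.1027, 0.109]
tool_rot: [0.756, 0.655, 0.0, 0.0]
ft_force: [-0.2, 0.1, -0.3]
grip_width: 0.087
grip_force: 0.0
```

```bash
python3 -c "
from h import *
need(.4252,.1034,.022,81.8)
im,K,R,C=cam('wrist');heldcarton(im,-.0)
b=brown(im)
for r in (100,140,170,200):
  x=np.flatnonzero(b[r]);x=x[(x>120)&(x<400)];print(r,x[:1],x[-1:], cast([[x[0],r],[x[-1],r]],.044,K,R,C)[:,:2].round(4).tolist())"
```

```text
yaw 81.8 pos [0.4265 0.1027 0.109 ] | rz -0.0 shift [ 0.01 -0.03  2.18] tilt [0.01 0.  ] w 0.087
col 205 end row 225 [ 16.3 -30.2  -0. ]
col 215 end row 225 [ 16.3 -24.3   0. ]
col 225 end row 132 [ 69.9 -16.6   0. ]
col 285 end row 133 [69.4 15.2  0. ]
col 295 end row 225 [16.2 22.7  0. ]
col 305 end row 225 [16.2 28.6  0. ]
row 195 [ 34.8 -24.    0. ] [34.8 19.7  0. ]
row 215 [ 22.6 -24.    0. ] [22.6 20.1  0. ]Traceback (most recent call last):
  File "<string>", line 7, in <module>
    x=np.flatnonzero(b[r]);x=x[(x>120)&(x<400)];print(r,x[:1],x[-1:], cast([[x[0],r],[x[-1],r]],.044,K,R,C)[:,:2].round(4).tolist())
                                                                             ~^^^
IndexError: index 0 is out of bounds for axis 0 with size 0
```

{"op": "jog_arm", "data": {"motion": [0.01, -0.05, 0.8, 0, 0, 0, -1, 0, 0, 0.8, 0, 0, 0, -1, 0, 0, 0.58, 0, 0, 0, -1, 0, 0, 0, 0, 0, 0, -1, 0, 0, 0, 0, 0, 0, 0.9, 0, 0, 0, 0, 0, 0, 0.9, 0, 0, 0, 0, 0, 0, 0.9, 0, 0, 0, 0, 0, 0, 0.9, 0, 0, 0, 0, 0, 0, 0.9], "grip_force": 35}}

```text
time: 47.32
position: [0.4249, 0.1031, 0.0223]
tool_rot: [0.756, 0.655, 0.001, 0.0]
ft_force: [0.6, -1.2, 7.2]
grip_width: 0.0635
grip_force: 35.0
```

{"op": "jog_arm", "data": {"motion": [0, 0, -0.3, 0, 0, 0, 0.9, 0, 0, -1, 0, 0, 0, 0.9, 0, 0, -1, 0, 0, 0, 0.9, 0, 0, -1, 0, 0, 0, 0.9, 0, 0, -1, 0, 0, 0, 0.9, 0, 0, 0, 0, 0, -0.87, 0.9, 0, 0, 0, 0, 0, -0.87, 0.9, 0, 0, 0, 0, 0, -0.86, 0.9, 0, 0, 0, 0, 0, 0, 0.9]}}

```text
time: 48.45
position: [0.4236, 0.1032, 0.1937]
tool_rot: [0.694, 0.72, -0.0, -0.0]
ft_force: [0.5, 0.4, -2.2]
grip_width: 0.0638
grip_force: 35.0
```

```bash
python3 -c "
from h import *
need(.5635,-.112,.173,92.2);print(np.round(robot.get_obs()['ft_force'],1))
im,K,R,C=cam('wrist');cv2.imwrite('pics/w16.png',im);heldcarton(im)"
```

```text
yaw 92.13 pos [0.4236 0.1032 0.1937] | rz -0.02 shift [-5.51  3.29  0.52] tilt [-0.05  0.  ] w 0.0638
[ 0.5  0.4 -2.2]
col 205 end row 146 [ 65.7 -23.5 -22. ]
col 215 end row 146 [ 65.7 -18.9 -22. ]
col 225 end row 146 [ 65.7 -14.3 -22. ]
col 285 end row 146 [ 65.7  13.3 -22. ]
col 295 end row 146 [ 65.7  17.9 -22. ]
col 305 end row 146 [ 65.7  22.5 -22. ]
row 195 [ 42.1 -31.6 -22. ] [ 42.  31. -22.]
row 215 [ 31.6 -31.8 -22. ] [ 31.5  30.7 -22. ]
```

{"op": "jog_arm", "data": {"motion": [0, 0.82, 0, 0, 0, 0, 0.9, 0, 0.82, 0, 0, 0, 0, 0.9, 0, 0.82, 0, 0, 0, 0, 0.9, 0, 0.82, 0, 0, 0, 0, 0.9, -0.85, 0, 0, 0, 0, 0, 0.9, -0.85, 0, 0, 0, 0, 0, 0.9, -0.85, 0, 0, 0, 0, 0, 0.9, -0.85, 0, 0, 0, 0, 0, 0.9, -0.8, 0, 0, 0, 0, 0, 0.9, -0.8, 0, 0, 0, 0, 0, 0.9, -0.45, 0, 0, 0, 0, 0, 0.9, 0, 0, 0, 0, 0, 0, 0.9]}}

```text
time: 50.0
position: [0.5638, -0.1105, 0.1934]
tool_rot: [0.694, 0.72, 0.0, -0.0]
ft_force: [0.5, -0.0, -2.6]
grip_width: 0.064
grip_force: 35.0
```

```bash
python3 -c "
from h import *
robot.camera('top');need(.5635,-.112,.1725,92.2);print(np.round(robot.get_obs()['ft_force'],1))
im,K,R,C=cam('wrist');heldcarton(im)"
```

```text
yaw 92.1 pos [ 0.5635 -0.1094  0.1933] | rz -0.03 shift [-0.07 -0.    0.52] tilt [-0.05  0.07] w 0.0638
[-0.6  0.5 -2.1]
col 205 end row 146 [ 65.7 -23.5 -22. ]
col 215 end row 141 [ 68.  -18.8 -22. ]
col 225 end row 125 [ 75.1 -14.  -22. ]
col 285 end row 123 [ 76.  13. -22.]
col 295 end row 141 [ 68.   17.8 -22. ]
col 305 end row 146 [ 65.7  22.5 -22. ]
row 195 [ 42.1 -31.6 -22. ] [ 42.  31. -22.]
row 215 [ 31.6 -31.3 -22. ] [ 31.5  30.7 -22. ]
```

{"op": "jog_arm", "data": {"motion": [-0.07, 0, 0.25, 0, 0, 0, 0.9, 0, 0, 0.25, 0, 0, 0, 0.9, 0, 0, 0.05, 0, 0, 0, 0.9, 0, 0, 0, 0, 0, 0, 0.9, 0, 0, 0, 0, 0, 0, 0.9]}}

```text
time: 50.72
position: [0.5639, -0.1118, 0.1721]
tool_rot: [0.693, 0.721, 0.0, -0.0]
ft_force: [-0.4, 1.5, 5.2]
grip_width: 0.064
grip_force: 35.0
```

```bash
python3 -c "
from h import *
need(.5635,-.112,.1725,92.2);print(np.round(robot.get_obs()['ft_force'],1))"
```

```text
yaw 92.21 pos [ 0.5639 -0.1118  0.1721] | rz 0.0 shift [-0.   -0.01 -0.01] tilt [-0.01  0.03] w 0.064
[-0.4  1.5  5.2]
```

{"op": "jog_arm", "data": {"motion": [0, 0, 0, 0, 0, 0, -0.6, 0, 0, 0, 0, 0, 0, -1, 0, 0, 0, 0, 0, 0, -1, 0, 0, -0.5, 0, 0, 0, -1, 0, 0, -1, 0, 0, 0, -1, 0, 0, -1, 0, 0, 0, -1, -0.75, 0, -0.5, 0, 0, 0, -1, -0.75, 0, -0.5, 0, 0, 0, -1, 0, 0, 0, 0, 0, 0, -1, 0, 0, 0, 0, 0, 0, -1]}}

```text
time: 51.98
position: [0.5656, -0.1717, 0.3106]
tool_rot: [0.694, 0.72, -0.0, -0.001]
ft_force: [0.4, 1.1, -0.6]
grip_width: 0.0872
grip_force: 0.0
```

```bash
python3 -c "
from h import *
im,K,R,C=cam('wrist');cv2.imwrite('pics/w17.png',im);column(im,.194,K,R,C)
im,K,R,C=cam('top');
for r in rects(yellow(im),.008,K,R,C,60):print('T',r)
need(.5536,.0373,.16,96)"
```

```text
col ([0.5637000203132629, -0.11209999769926071], 0.1183, 0.0639, -87.9, [256.0, 126.0])
T ([0.550599992275238, 0.06210000067949295], 0.1108, 0.0637, -84.0, [261.0, 174.0])
yaw 92.21 pos [ 0.5655 -0.1712  0.3103] | rz -0.95 shift [5.22 0.25 3.76] tilt [-0.14  0.1 ] w 0.0868
```

{"op": "jog_arm", "data": {"motion": [0, 0, 0, 0, 0, -0.95, -1, 0.9, 0.05, 0, 0, 0, 0, -1, 0.9, 0.05, 0, 0, 0, 0, -1, 0.9, 0.05, 0, 0, 0, 0, -1, 0.9, 0.05, 0, 0, 0, 0, -1, 0.9, 0.05, 0.3, 0, 0, 0, -1, 0.72, 0, 0.9, 0, 0, 0, -1, 0, 0, 1, 0, 0, 0, -1, 0, 0, 1, 0, 0, 0, -1, 0, 0, 1, 0, 0, 0, -1, 0, 0, 1, 0, 0, 0, -1, 0, 0, 0.9, 0, 0, 0, -1]}}

```text
time: 53.58
position: [0.5533, 0.0373, 0.0656]
tool_rot: [0.669, 0.743, -0.001, -0.001]
ft_force: [-0.2, 0.3, -0.3]
grip_width: 0.087
grip_force: 0.0
```

{"op": "jog_arm", "data": {"motion": [0, 0, 0, 0, 0, 0, -1, 0, 0, 0, 0, 0, 0, -1]}}

```text
time: 53.82
position: [0.5549, 0.0367, 0.0682]
tool_rot: [0.669, 0.743, 0.0, 0.0]
ft_force: [0.0, 0.0, 0.7]
grip_width: 0.0872
grip_force: 0.0
```

```bash
python3 -c "
from h import *
im,K,R,C=cam('wrist');need(.5536,.0373,.0125,96);m=yellow(im);m[242:]=0
for r in rects(m,.008,K,R,C,60):print('Y',r)"
```

```text
yaw 96.0 pos [0.5554 0.0365 0.0688] | rz 0.0 shift [ 0.03 -0.04  1.41] tilt [ 0.13 -0.02] w 0.0872
Y ([0.7382000088691711, 0.09799999743700027], 0.0695, 0.0133, -68.7, [505.0, 158.0])
Y ([0.5490000247955322, 0.06440000236034393], 0.1066, 0.0635, -84.1, [252.0, 173.0])
Y ([0.7246999740600586, 0.10790000110864639], 0.076, 0.0201, -79.6, [489.0, 142.0])
```

{"op": "jog_arm", "data": {"motion": [0.03, -0.05, 0.7, 0, 0, 0, -1, 0, 0, 0.7, 0, 0, 0, -1, 0, 0, 0, 0, 0, 0, -1, 0, 0, 0, 0, 0, 0, 0.6, 0, 0, 0, 0, 0, 0, 0.9, 0, 0, 0, 0, 0, 0, 0.9, 0, 0, 0, 0, 0, 0, 0.9, 0, 0, 0, 0, 0, 0, 0.9], "grip_force": 30}}

```text
time: 54.88
position: [0.5526, 0.0372, 0.0121]
tool_rot: [0.669, 0.743, 0.0, 0.0]
ft_force: [-0.2, -0.8, 6.2]
grip_width: 0.0635
grip_force: 30.0
```

{"op": "jog_arm", "data": {"motion": [0, 0, -0.5, 0, 0, 0, 0.9, 0, 0, -1, 0, 0, 0, 0.9, 0, 0, -1, 0, 0, 0, 0.9, 0, 0, -0.8, 0, 0, 0, 0.9, 0, 0, 0, 0, 0, 1, 0.9, 0, 0, 0, 0, 0, 1, 0.9, 0, 0, 0, 0, 0, 1, 0.9, 0, 0, 0, 0, 0, 1, 0.9, 0, 0, 0, 0, 0, 1, 0.9, 0, 0, 0, 0, 0, 1, 0.9, 0, 0, 0, 0, 0, 1, 0.9, 0, 0, 0, 0, 0, 1, 0.9]}}

```text
time: 56.38
position: [0.5519, 0.0372, 0.143]
tool_rot: [0.849, 0.529, -0.0, -0.0]
ft_force: [1.0, 0.6, -1.5]
grip_width: 0.0633
grip_force: 30.0
```

{"op": "jog_arm", "data": {"motion": [0, 0, 0, 0, 0, 1, 0.9, 0, 0, 0, 0, 0, 1, 0.9, 0, 0, 0, 0, 0, 1, 0.9, 0, 0, 0, 0, 0, 1, 0.9, 0, 0, 0, 0, 0, 1, 0.9, 0, 0, 0, 0, 0, 0.45, 0.9, 0, 0, 0, 0, 0, 0, 0.9]}}

```text
time: 57.25
position: [0.5521, 0.0372, 0.1433]
tool_rot: [0.933, 0.36, -0.0, -0.0]
ft_force: [-0.4, 0.1, -0.4]
grip_width: 0.0635
grip_force: 30.0
```

```bash
python3 -c "
from h import *
im,K,R,C=cam('wrist');cv2.imwrite('pics/w18.png',im);
import math
a=math.radians(42.2);need(.5142-.13*math.cos(a),.3565-.13*math.sin(a),.1165,42.2)
held(im)"
```

```text
yaw 42.22 pos [0.5522 0.0372 0.1433] | rz 0.0 shift [ 1.41 -6.55  0.67] tilt [-0.03  0.  ] w 0.0634
head row 110
row 116 cols 196 313 tool xyz mm of top face [77.2 -1.6  6.1]
row 150 cols 198 311 tool xyz mm of top face [58.8 -1.6  5.9]
row 185 cols 201 309 tool xyz mm of top face [38.1 -1.4  7. ]
row 220 cols 203 307 tool xyz mm of top face [16.  -1.4  6.7]
head edge rows L,R 111 111 cols 204 305
```

Now bring it to 130 mm before the slot.

{"op": "jog_arm", "data": {"motion": [0, -0.94, 0, 0, 0, 0, 0.9, 0, -0.94, 0, 0, 0, 0, 0.9, 0, -0.94, 0, 0, 0, 0, 0.9, 0, -0.94, 0, 0, 0, 0, 0.9, 0, -0.93, 0, 0, 0, 0, 0.9, 0, -0.93, 0, 0, 0, 0, 0.9, 0, -0.93, 0, 0, 0, 0, 0.9, 0.7, 0, 0.3, 0, 0, 0, 0.9, 0.71, 0, 0.37, 0, 0, 0, 0.9, 0, 0, 0, 0, 0, 0, 0.9, 0, 0, 0, 0, 0, 0, 0.9]}}

```text
time: 58.68
position: [0.4172, 0.2687, 0.1166]
tool_rot: [0.933, 0.36, -0.001, 0.0]
ft_force: [-0.6, -0.5, -0.5]
grip_width: 0.0635
grip_force: 30.0
```

```bash
python3 -c "
from h import *
im,K,R,C=cam('wrist');need(.5142,.3565,.1165,42.2);held(im);tongue(im)"
```

```text
yaw 42.17 pos [0.4171 0.2686 0.1168] | rz -0.01 shift [3.27 0.   0.01] tilt [-0.09 -0.04] w 0.0635
head row 110
row 116 cols 197 313 tool xyz mm of top face [77.2 -1.3  7.4]
row 150 cols 199 311 tool xyz mm of top face [58.6 -1.3  7.3]
row 185 cols 201 309 tool xyz mm of top face [38.1 -1.4  7. ]
row 220 cols 203 307 tool xyz mm of top face [16.  -1.4  6.7]
head edge rows L,R 111 111 cols 205 305
20 227 51 284 -52 mid 256.0 w 57
28 227 51 284 -51 mid 256.0 w 57
36 228 39 283 -41 mid 256.0 w 55
44 225 19 283 -29 mid 254.5 w 58
52 229 16 282 -27 mid 256.0 w 53
60 229 15 282 -26 mid 256.0 w 53
68 230 15 282 -27 mid 256.5 w 52
```

Aligned; insert and check.

{"op": "jog_arm", "data": {"motion": [0.5, 0.01, 0, 0, 0, 0, 0.9, 0.5, 0, 0, 0, 0, 0, 0.9, 0.5, 0, 0, 0, 0, 0, 0.9, 0.5, 0, 0, 0, 0, 0, 0.9, 0.4, 0, 0, 0, 0, 0, 0.9, 0.1, 0, 0, 0, 0, 0, 0.9, 0, 0, 0, 0, 0, 0, 0.9]}}

```text
time: 59.6
position: [0.492, 0.3355, 0.1169]
tool_rot: [0.933, 0.36, -0.0, 0.0]
ft_force: [0.0, 0.7, -0.3]
grip_width: 0.0637
grip_force: 30.0
```

```bash
python3 -c "
from h import *
need(.5142,.3565,.1165,42.1);im,K,R,C=cam('wrist');held(im)"
```

```text
yaw 42.16 pos [0.492  0.3355 0.1169] | rz 0.02 shift [ 0.76 -0.02  0.01] tilt [-0.04 -0.02] w 0.0637
head row 212
row 218 cols 203 307 tool xyz mm of top face [17.2 -1.4  7. ]
row 252 cols 205 306 tool xyz mm of top face [-5.1 -1.1  5.3]
head edge rows L,R 215 216 cols 211 299
```

{"op": "jog_arm", "data": {"motion": [0, 0, 0, 0, 0, 0, -0.7, 0, 0, 0, 0, 0, 0, -1, 0, 0, 0, 0, 0, 0, -1, 0, 0, -0.4, 0, 0, 0, -1, 0, 0, -0.8, 0, 0, 0, -1, -0.8, 0, 0, 0, 0, 0, 1, -0.8, 0, 0, 0, 0, 0, 1, 0, 0, 0, 0, 0, 0, 1, 0, 0, 0, 0, 0, 0, 1, 0, 0, 0, 0, 0, 0, 1, 0, 0, 0, 0, 0, 0, 1, 0, 0, 0, 0, 0, 0, 1]}}

```text
time: 61.15
position: [0.4455, 0.2933, 0.1646]
tool_rot: [0.933, 0.36, -0.0, -0.0]
ft_force: [-0.1, -0.2, 0.0]
grip_width: 0.0249
grip_force: 0.0
```

{"op": "jog_arm", "data": {"motion": [0, 0, 0, 0, 0, 0, 1, 0, 0, 0, 0, 0, 0, 1, 0, 0, 0, 0, 0, 0, 1, 0, 0, 0.7, 0, 0, 0, 1, 0, 0, 0.6, 0, 0, 0, 1, 0, 0, 0, 0, 0, 0, 1]}}

```text
time: 61.9
position: [0.4439, 0.2925, 0.1113]
tool_rot: [0.933, 0.36, -0.002, 0.0]
ft_force: [0.4, -0.9, -0.3]
grip_width: 0.0007
grip_force: 0.0
```

{"op": "jog_arm", "data": {"motion": [0.4, 0, 0, 0, 0, 0, 1, 0.4, 0, 0, 0, 0, 0, 1, 0.4, 0, 0, 0, 0, 0, 1, 0.4, 0, 0, 0, 0, 0, 1, 0.4, 0, 0, 0, 0, 0, 1, 0.3, 0, 0, 0, 0, 0, 1, 0.3, 0, 0, 0, 0, 0, 1, 0.2, 0, 0, 0, 0, 0, 1, 0.2, 0, 0, 0, 0, 0, 1, 0, 0, 0, 0, 0, 0, 1]}}

```text
time: 63.15
position: [0.5346, 0.374, 0.1127]
tool_rot: [0.933, 0.36, 0.0, -0.0]
ft_force: [-0.1, 0.5, -0.6]
grip_width: 0.0005
grip_force: 0.0
```

{"op": "jog_arm", "data": {"motion": [0, 0, -0.8, 0, 0, 0, 1, 0, 0, -0.8, 0, 0, 0, 1, -0.6, 0, 0, 0, 0, 0, 1, -1, 0, 0, 0, 0, 0, 1, -0.5, 0, 0, 0, 0, 0, 1, 0, 0, 0, 0, 0, 0, -1, 0, 0, 0, 0, 0, 0, -1]}}

```text
time: 64.03
position: [0.473, 0.3178, 0.1771]
tool_rot: [0.933, 0.36, 0.001, -0.0]
ft_force: [-0.6, 0.4, -0.1]
grip_width: 0.0133
grip_force: 0.0
```

```bash
python3 -c "
from h import *
im,K,R,C=cam('wrist');cv2.imwrite('pics/w19.png',im);need(.5142,.3565,.1165,42.1)
m=yellow(im);m[242:]=0
for r in rects(m,.07,K,R,C,60):print('Y',r)
im2,K,R,C=cam('top');cv2.imwrite('pics/top3.png',im2)
for r in rects(yellow(im2),.008,K,R,C,60):print('T',r)
s=robot.camera('side');cv2.imwrite('pics/side3.png',s)
a=cv2.resize(im[:240],(512,240));b=im2[90:280,60:420];c=s[150:350,150:400]
can=np.zeros((600,790,3),np.uint8);can[:360,:768//1]=0
a=cv2.resize(im[:200,130:380],(500,400));can[:400,:500]=a
c=cv2.resize(c,(290,232));can[:232,500:]=c
b=cv2.resize(b,(379,200));can[400:,:379]=b
cv2.imwrite('pics/final.png',can)"
```

```text
yaw 42.17 pos [0.4731 0.3179 0.177 ] | rz 0.02 shift [ 1.41 -0.03  1.51] tilt [0.09 0.05] w 0.0173
Y ([0.5419999957084656, 0.3824000060558319], 0.0581, 0.0262, -47.9, [254.0, 92.0])
T ([0.6539999842643738, -0.25920000672340393], 0.0603, 0.0518, 37.8, [383.0, 134.0])
```

View pics/final.png

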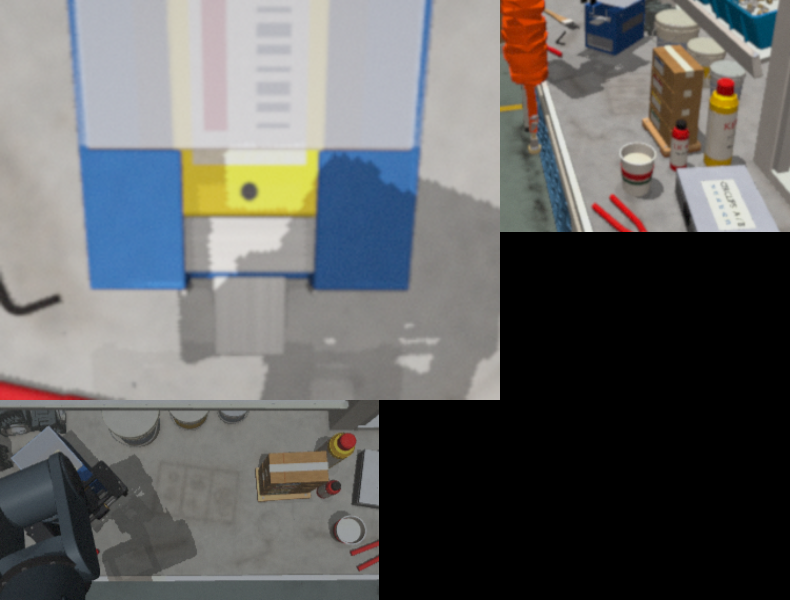

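Final picture: the last tag lies below the ledge (barcode scale puts it at about z 0.07). The bench is clear of tags, the column is flush on its board and both bottles are standing. Handing in.

```bash
python3 -c "
from rig import robot
print(robot.hand_in())"
```

```text
the job is handed in; nothing more can be done
None
```

I handed the job in at about 64 s; the call returned no verdict. My last measurements and pictures show all three lot tags posted into the box, the three cartons stacked flush on the base carton, and both bottles standing.

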